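# Clear the hot field and lay stone slabs to warm

### The arm

A 6-joint arm with a two-finger parallel gripper is mounted at the origin on the work surface. World frame = base frame: x ahead of the robot, y to its left, z up, the work surface at z = 0. Lengths are in m, angles in degrees, forces in N, time in s.
With the tool pointing down it reaches from about 0.35 to 0.875 m from the base axis. Payload 4.2 kg.
Tool frame: the origin (TCP) lies midway between the tips of the shut fingers; the grasp point (between the pads) lies 19 mm behind it (r.grip_point_offset is the distance from the TCP to the grasp point, in m); z points along the fingers, y is the direction in which the jaws open and shut (so a half turn about z gives the same grasp; the last joint's range is limited). The gripper opens to 87 mm and grips with 3 to 60 N. Pads are 19 mm wide; open, the fingers measure 117 mm over their backs; the gripper's body (75 mm by 190 mm) begins 51 mm behind the grasp point.
Start: joints at [14.817, 22.042, 0.453, 0, -68.411, -14.817], TCP at [0.625, 0, 0.223] pointing down, gripper open.
Joint ranges: [-179.83, 179.83], [-69.29, 118.12], [-61.27, 80.66], [-181.25, 117.63], [-171.15, -9.14], [-177.46, 177.46]. Speed limits (degrees/s): [159.86, 159.86, 180, 180, 180, 180].

### API

Orientations are given as a 3x3 rotation matrix whose columns are the frame's x, y, z axes.
In Python, from bench import r gives the robot as it stands. The module is installed in compiled form; this text tells all that it offers.
- The arm moves only by the tool carry_out, never from a script. Its argument "increments" is a list of rows, each a list of 7 numbers: the finger opening in cm, from 0 to 8.7, then the shift along the world's x, y, z in cm, then the turn, a rotation vector about the world's x, y, z in degrees. A call has 1 to 10 rows; each row shifts and turns the commanded pose from where the row before left it; what a row does not reach is not made up. A row lasts 1/10 s, in which the tool goes at most 50 mm and 8.59 degrees, less where a joint would pass 70% of its speed; a pose out of reach is approached as far as the arm can. A call is refused whole if a number of a shift passes 5 or a number of a turn 8.59, either way. A call with a gripper value outside its range is refused whole. The fingers move at their own pace and stop on an object; the grip force is fixed at half the most. Time passes only in rows, so rows that do not move let the fingers close. It gives the time, the measured TCP pose, the force and the opening at its end, in the units of the state.
- r.sense(): the state, without advancing time (a new reading comes with each control period).
- r.get_image(name): name is "scene" or "side" or "wrist"; returns a dict with "img" (384x512x3 uint8, blue, green, red), "depth" (384x512 float32, m along the optical axis (not along the pixel's ray), 0 where there is no reading), "fx", "fy", "cx", "cy" (pixels), "T" (4x4, takes a point from camera to world coordinates). Camera axes: x right, y up, looking along -z (the intrinsics and any distortion apply to the point x, -y, -z); pixel columns grow to the right and rows downward; lengths in m; the calibration is good to about 2 mm. The wrist camera is an equidistant fisheye: a pixel r from the principal point sees the ray r / f radians off the axis. A picture is of the moment at which its call begins.
- r.sign_off(): hands the job in, once; it reports no verdict.
The state is a dict: "time_s": time; "joints": joint angles; "joint_velocities": joint speeds; "joint_torque": joint torques, N m; "tool_pos": TCP position; "eef_rot": TCP orientation; "force": force on the tool from outside, world axes, zero at the start; "wrist_torque": the same for the moment, N m; "width": opening from 0.0 (shut) to 1.0 (fully open).
Only numpy, scipy, OpenCV 4.12 (cv2) and the standard library are available. Lean on these libraries where they do the work, as an engineer would, in place of code of your own. Each camera call takes 0.05 s, during which the arm holds its last target.

### The job

Get the hob ready for warming stones before they are waxed to their sticks: slide every lidded wax pot off the red heating field onto the white keep-warm rings, one pot centred in a ring, always sliding it on the glass and never lifting or tipping it. Then lay all the stone slabs from the two stacks on the wooden case flat on the glass inside the red field, none on top of another, and last turn the dial clockwise all the way up. Do not disturb the dishes of pearls or the phone.

Things in the scene. Friction and masses are not known exactly. Their poses are not given: they have to be found in the camera images.
- hob: a long low four-place glass hob, black with an aluminium edge, 230 mm deep (own x, from -115 to 115) by 740 mm long (own y, from -375 to 365), glass top flat and 50 mm above the table. Origin: at table height, in the middle of its depth, x away from the robot, y along its length to the robot's left. Fixed.
- red_field (a point): centre of the red-bordered heating field on the glass, 300 mm along the hob (y) by 190 mm deep (x); axes as the hob's. Inside it are two red rings, at y = -75 and +75 mm from this point, where the pots stand at first.
- white_inner (a point): centre, on the glass, of the white keep-warm ring nearer the red field; ring of outer radius 72 mm
- white_outer (a point): centre, on the glass, of the white keep-warm ring farther from the red field, 150 mm to the robot's right of the other; same size
- dial (a joint): the dial's angle in rad: near 0 at the start (up to 0.15), grows clockwise seen from above, full power at its stop at 1.4; turns freely with light friction and stays
- dial_grip (a point): on the dial's axis, 37 mm above the glass, the height for gripping it: a grey bar grip 42 mm long, 14 mm thick, from 14 to 44 mm above the glass, on a disc of radius 22 mm; at joint value 0 the bar lies along the hob's x. It stands near the hob's right front corner. The point turns with the dial.
- steel_pot: steel lidded saucepan, black handle, 0.4 to 0.8 kg, body 110 mm wide, 94 mm high to the knob of its fixed lid. Origin: centre of its flat underside, z up. One level handle along its own -x: a bar 20 mm wide, 14 mm high, middle 55 mm above the underside, from 66 to 171 mm from the pot's axis. Slides with a few newtons. At first on either red ring, or absent.
- blue_pot: blue lidded saucepan, brown handle, 0.4 to 0.8 kg, body 110 mm wide, 94 mm high to the knob of its fixed lid. Origin: centre of its flat underside, z up. One level handle along its own -x: a bar 20 mm wide, 14 mm high, middle 55 mm above the underside, from 66 to 171 mm from the pot's axis. Slides with a few newtons. At first on either red ring, or absent.
- case: a closed wooden bead case 100 mm (own x) by 160 mm (own y) by 50 mm high with the slabs in two stacks on top. Origin: centre of its underside. Fixed.
- slab1: red-brown: a polished stone slab 70 mm (own x) by 50 mm (own y) by 8 mm thick, 80 g. Origin: centre of its underside, z normal to its face. At first in one of two stacks on the case, 80 mm apart: slab1, slab2 and perhaps slab3 upwards; slab4, slab5 and perhaps slab6 upwards (3 or 6 may be absent).
- slab2: green: a polished stone slab 70 mm (own x) by 50 mm (own y) by 8 mm thick, 80 g. Origin: centre of its underside, z normal to its face. At first in one of two stacks on the case, 80 mm apart: slab1, slab2 and perhaps slab3 upwards; slab4, slab5 and perhaps slab6 upwards (3 or 6 may be absent).
- slab3: amber: a polished stone slab 70 mm (own x) by 50 mm (own y) by 8 mm thick, 80 g. Origin: centre of its underside, z normal to its face. At first in one of two stacks on the case, 80 mm apart: slab1, slab2 and perhaps slab3 upwards; slab4, slab5 and perhaps slab6 upwards (3 or 6 may be absent).
- slab4: blue: a polished stone slab 70 mm (own x) by 50 mm (own y) by 8 mm thick, 80 g. Origin: centre of its underside, z normal to its face. At first in one of two stacks on the case, 80 mm apart: slab1, slab2 and perhaps slab3 upwards; slab4, slab5 and perhaps slab6 upwards (3 or 6 may be absent).
- slab5: pink: a polished stone slab 70 mm (own x) by 50 mm (own y) by 8 mm thick, 80 g. Origin: centre of its underside, z normal to its face. At first in one of two stacks on the case, 80 mm apart: slab1, slab2 and perhaps slab3 upwards; slab4, slab5 and perhaps slab6 upwards (3 or 6 may be absent).
- slab6: grey: a polished stone slab 70 mm (own x) by 50 mm (own y) by 8 mm thick, 80 g. Origin: centre of its underside, z normal to its face. At first in one of two stacks on the case, 80 mm apart: slab1, slab2 and perhaps slab3 upwards; slab4, slab5 and perhaps slab6 upwards (3 or 6 may be absent).
- dish_white: white pearls: a round velvet dish of pearls, 90 mm in diameter, 24 mm high, a bystander on the table before the hob. Origin: centre of its underside.
- dish_grey: grey pearls: a round velvet dish of pearls, 90 mm in diameter, 24 mm high, a bystander on the table before the hob. Origin: centre of its underside.
- phone: a grey phone lying flat, 150 mm (own x) by 74 mm by 9 mm, a bystander. Origin: centre of its underside.
Mind the look-alikes: they are no part of the job. There is more than one size of the slab2; the job needs the smaller.

How it is judged (in metres and radians):
On the way, in this order (a step that is already met when the one before it is completed fails the run):
1. every pot stands on a white ring ((horizontal distance between steel_pot and white_inner below 0.02 m or horizontal distance between steel_pot and white_outer below 0.02 m) and height (world z) of each of steel_pot, blue_pot below 0.055 m and angle between each of steel_pot, blue_pot's own z axis and vertical below 0.06 rad and (horizontal distance between blue_pot and white_inner below 0.02 m or horizontal distance between blue_pot and white_outer below 0.02 m)), for 0.2 s.
2. then every slab lies flat on the glass in the red field (x of slab1 in the frame of red_field between -0.072 and 0.072 m and y of slab1 in the frame of red_field between -0.127 and 0.127 m and z of slab1 in the frame of red_field between -0.004 and 0.004 m and angle between each of slab1, slab2, slab3, slab4, slab5, slab6's own z axis and vertical below 0.08 rad and x of slab2 in the frame of red_field between -0.072 and 0.072 m and y of slab2 in the frame of red_field between -0.127 and 0.127 m and z of slab2 in the frame of red_field between -0.004 and 0.004 m and x of slab3 in the frame of red_field between -0.072 and 0.072 m and y of slab3 in the frame of red_field between -0.127 and 0.127 m and z of slab3 in the frame of red_field between -0.004 and 0.004 m and x of slab4 in the frame of red_field between -0.072 and 0.072 m and y of slab4 in the frame of red_field between -0.127 and 0.127 m and z of slab4 in the frame of red_field between -0.004 and 0.004 m and x of slab5 in the frame of red_field between -0.072 and 0.072 m and y of slab5 in the frame of red_field between -0.127 and 0.127 m and z of slab5 in the frame of red_field between -0.004 and 0.004 m and x of slab6 in the frame of red_field between -0.072 and 0.072 m and y of slab6 in the frame of red_field between -0.127 and 0.127 m and z of slab6 in the frame of red_field between -0.004 and 0.004 m), for 0.2 s.
3. then the dial is turned up (value of joint dial above 1.2 rad), for 0.2 s.
At the end, for the whole second after the job is handed in: Each pot stands upright on the glass with its centre within 20 mm of the centre of a white ring; each slab lies flat on the glass (not on another) with its centre at least 23 mm inside the border of the red field; the dial is past 1.2 rad of its 1.4; all at rest (all of step 1 and all of step 2 and linear speed of each of slab1, slab2, slab3, slab4, slab5, slab6, steel_pot, blue_pot below 0.02 m/s and value of joint dial above 1.2 rad); the robot touches nothing.
It fails at once if the steel pot is lifted more than 12 mm off the glass or tipped more than 0.2 rad (height (world z) of steel_pot above 0.062 m or angle between steel_pot's own z axis and vertical above 0.2 rad).
It fails at once if the blue pot is lifted more than 12 mm off the glass or tipped more than 0.2 rad (height (world z) of blue_pot above 0.062 m or angle between blue_pot's own z axis and vertical above 0.2 rad).
It fails at once if the dish white is pushed more than 30 mm (distance of dish_white from where it was at the start of the episode above 0.03 m).
It fails at once if the dish grey is pushed more than 30 mm (distance of dish_grey from where it was at the start of the episode above 0.03 m).
It fails at once if the phone is pushed more than 30 mm (distance of phone from where it was at the start of the episode above 0.03 m).
Of steel_pot, blue_pot only 1 to 2 are there at a start; the rules pass over those that are not, and their reading is None.
Of slab3, slab6 only 1 to 2 are there at a start; the rules pass over those that are not, and their reading is None.
At some moment in a run one of steel_pot, blue_pot may be knocked a few centimetres aside while the robot is not near it.
Once in a run the grip may slacken for a moment while it holds something.
It also fails if it takes over 210 s, if anything falls off the work surface, if the arm or the gripper's body presses on something with over 40 N, if the wrist force passes 120 N, or if a joint passes its speed limit or range.

## Working session

There is one attempt and no reset: what is moved stays moved. The work goes in short steps, Python scripts to look and compute and a tool call to move; the robot and the scene stay as the last step left them, time stands still between calls to the robot, and variables do not carry over. Pictures are saved under pics/ and viewed, and the job is handed in when it is done.

Besides the shell and the picture viewer there is one more tool, called after "Call:" in YAML: its name, and indented under it one key for each argument. carry_out: Moves the arm, as the interface text tells. Its arguments: {"type":"object","properties":{"increments":{"type":"array"}},"required":["increments"]}

```bash
mkdir -p pics
cat > h.py <<'E'
import numpy as np, cv2
from bench import r
def snap(n,tag):
    d=r.get_image(n); cv2.imwrite(f'pics/{tag}.png',d['img']); 
    return d
def cast(d,u,v,z,fish=False):
    x=(u-d['cx'])/d['fx']; y=(v-d['cy'])/d['fy']
    if fish:
        th=np.hypot(x,y); s=np.sin(th)/th if th>1e-9 else 1; ray=np.array([x*s,-y*s,-np.cos(th)])
    else: ray=np.array([x,-y,-1.])
    T=np.array(d['T']); w=T[:3,:3]@ray; o=T[:3,3]
    return o+w*(z-o[2])/w[2]
def pt(d,u,v):
    z=d['depth'][int(v),int(u)]; T=np.array(d['T'])
    return T[:3,:3]@(np.array([(u-d['cx'])/d['fx'],-(v-d['cy'])/d['fy'],-1])*z)+T[:3,3]
E
python3 - <<'E'
from h import *
for n in ['scene','side','wrist']:
    d=snap(n,n+'0'); print(n,d['fx'],d['cx'],d['cy'],np.round(d['T'],3).tolist())
s=r.sense(); print({k:np.round(v,3).tolist() for k,v in s.items()})
E
```

```text
scene 425.17493841789997 261.0141727668618 198.54910527391212 [[0.795, -0.392, 0.463, 0.921], [0.606, 0.499, -0.619, -0.702], [0.011, 0.773, 0.634, 0.788], [0.0, 0.0, 0.0, 1.0]]
side 399.1456632297861 255.75814858567045 195.5232371747381 [[-0.762, 0.339, -0.551, -0.062], [-0.647, -0.376, 0.663, 0.576], [0.018, 0.862, 0.506, 0.552], [0.0, 0.0, 0.0, 1.0]]
wrist 297.3186396354542 255.97007398160926 187.6967863466775 [[-1.0, -0.001, 0.003, 0.626], [0.0, -0.952, -0.306, -0.084], [0.003, -0.306, 0.952, 0.384], [0.0, 0.0, 0.0, 1.0]]
{'time_s': 0.15, 'joints': [14.815, 22.081, 0.398, -0.018, -68.413, -14.817], 'joint_velocities': [0.077, -0.136, 0.382, 0.087, 0.058, -0.024], 'joint_torque': [0.0, -39.105, 18.759, 4.222, 0.012, -0.0], 'tool_pos': [0.625, -0.0, 0.222], 'eef_rot': [[-0.0, -1.0, -0.002], [-1.0, 0.0, -0.0], [0.0, 0.002, -1.0]], 'force': [0.217, -0.822, -0.565], 'wrist_torque': [0.017, -0.061, 0.009], 'width': 1.001}
```

View pics/scene0.png

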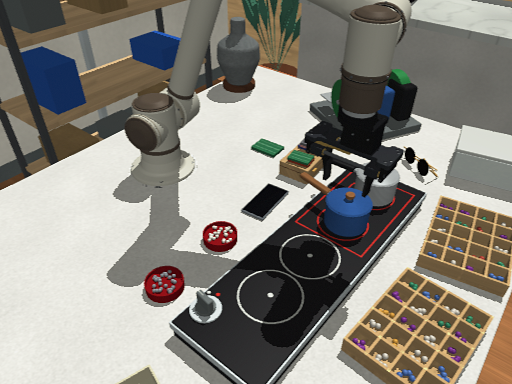

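View pics/side0.png

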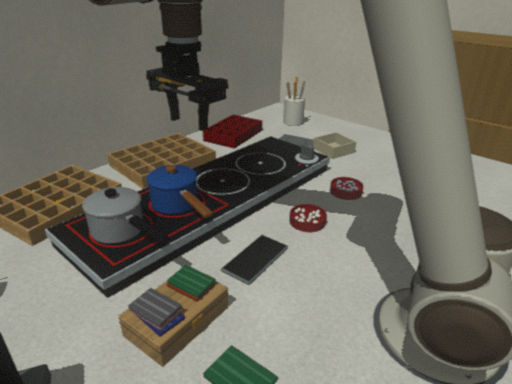

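View pics/wrist0.png

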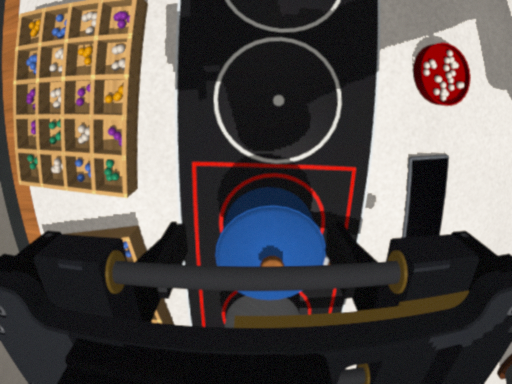

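The two pots stand on the red rings: blue at scene (348,212), steel at (376,187). The white ring centres are at (310,256) and (270,295). In the side view the case at (175,315) carries a green-topped stack (192,280) and a grey-topped stack (158,308). A loose green slab lies on the table at (240,365). The dial is at scene (205,303).

Run:
```python
from h import *
a=cv2.imread('pics/side0.png'); c=a[240:384,100:300]; cv2.imwrite('pics/side_case.png',cv2.resize(c,None,fx=4,fy=4,interpolation=cv2.INTER_CUBIC))
c=a[150:280,40:240]; cv2.imwrite('pics/side_pots.png',cv2.resize(c,None,fx=4,fy=4,interpolation=cv2.INTER_CUBIC))
a=cv2.imread('pics/scene0.png'); c=a[120:270,240:440]; cv2.imwrite('pics/scene_pots.png',cv2.resize(c,None,fx=4,fy=4,interpolation=cv2.INTER_CUBIC))
c=a[220:370,150:350]; cv2.imwrite('pics/scene_dial.png',cv2.resize(c,None,fx=4,fy=4,interpolation=cv2.INTER_CUBIC))
```

```text
(no output)
```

View pics/side_case.png

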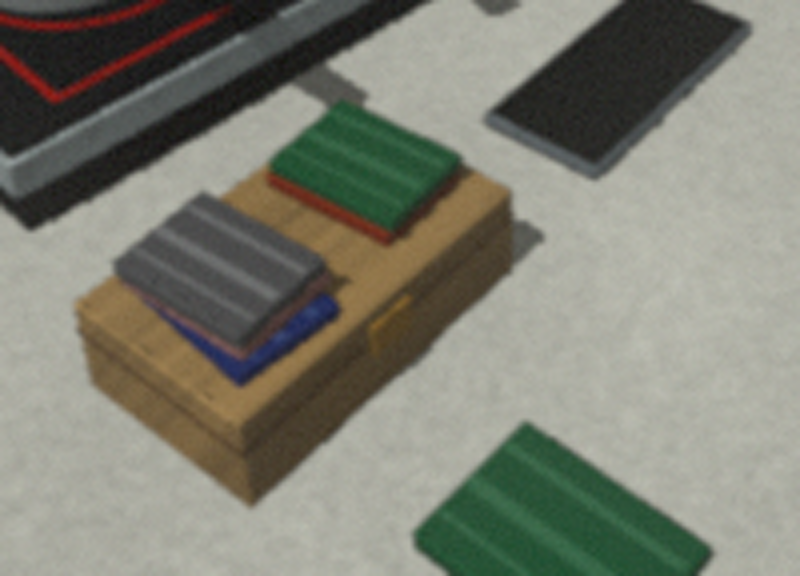

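View pics/side_pots.png

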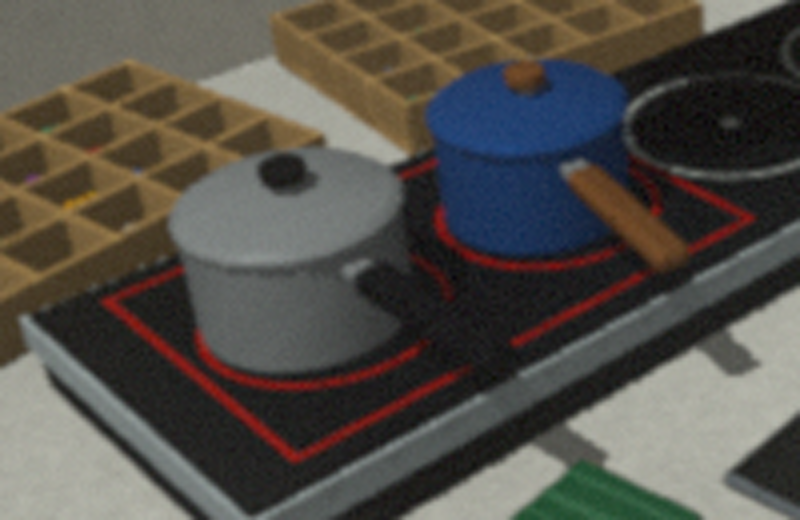

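View pics/scene_pots.png

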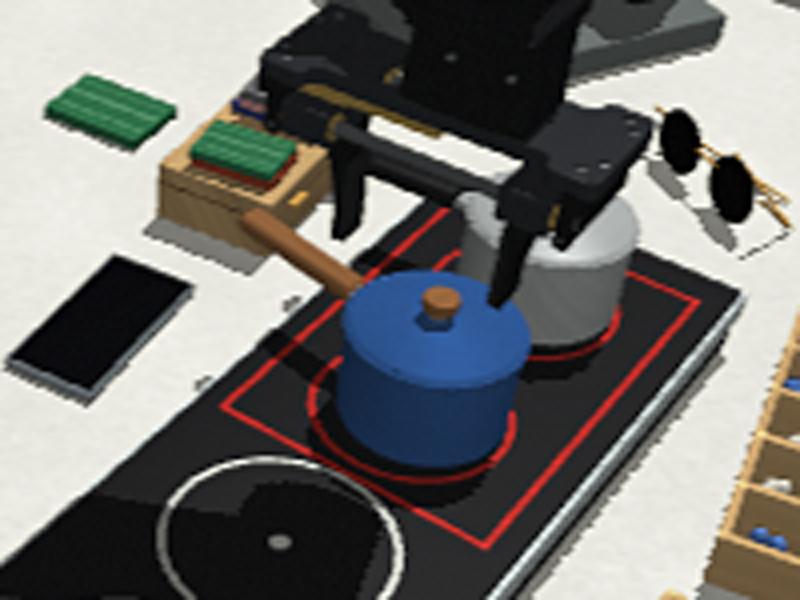

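View pics/scene_dial.png

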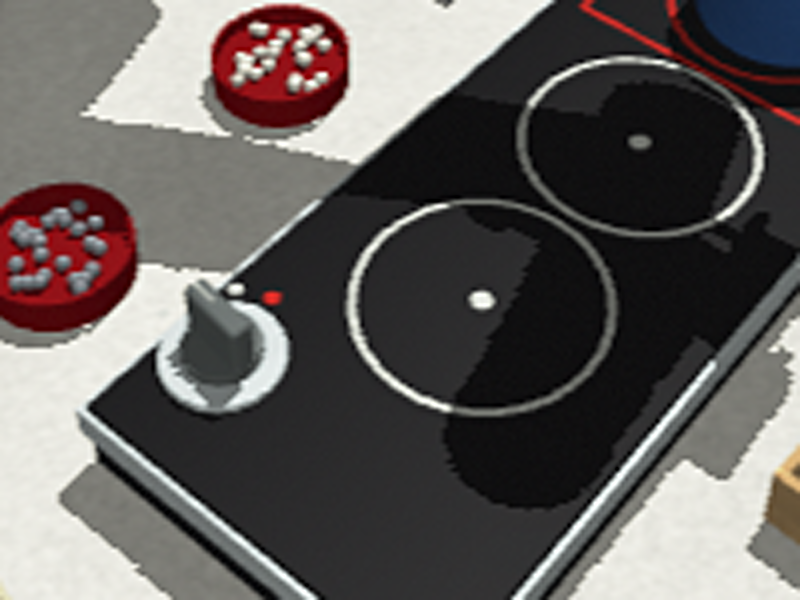

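Run:
```python
from h import *
S=r.get_image('scene');D=r.get_image('side')
def f(d,l,z):
    for n,u,v in l: print(n,np.round(cast(d,u,v,z),4), np.round(pt(d,u,v),3))
print('scene')
f(S,[('inner',310,255.5),('outer',270.2,295),('rf nearright',295,221.5),('rf farright',361.2,256.7),('rf farleft',414.5,195.5),('dialbase',205.5,308)],.05)
f(S,[('blueknob',350,193.5)],.144)
print('side')
f(D,[('rf farleft',66.2,225.5),('rf nearleft',114,265),('rf nearright',228,204.2),('inner',222.7,180.7),('outer',260.5,163)],.05)
f(D,[('blueknob',171,167),('steelknob',111,191)],.143)
k=lambda x,y:(100+x/4,240+y/4)
f(D,[(n,*k(x,y)) for n,x,y in [('g1',340,102),('g2',462,158),('g3',392,232),('g4',270,168)]],.066)
f(D,[(n,*k(x,y)) for n,x,y in [('k1',203,195),('k2',328,268),('k3',245,347),('k4',115,265)]],.074)
f(D,[(n,*k(x,y)) for n,x,y in [('c1',78,310),('c2',245,425+20),('c3',512,190)]],.05)
f(D,[(n,*k(x,y)) for n,x,y in [('big1',525,425),('big2',712,550),('big4',415,535)]],.008)
p=lambda x,y:(40+x/4,150+y/4)
f(D,[(n,*p(x,y)) for n,x,y in [('bh0',575,170),('bh1',668,255),('sh0',360,268),('sh1',490,350)]],.112)
q=lambda x,y:(240+x/4,120+y/4)
f(S,[(n,*q(x,y)) for n,x,y in [('bh0',350,285),('bh1',255,218)]],.112)
# dial bar top
q=lambda x,y:(150+x/4,220+y/4)
f(S,[(n,*q(x,y)) for n,x,y in [('d0',200,287),('d1',248,335)]],.094)
f(S,[(n,*q(x,y)) for n,x,y in [('disw',280,50),('disg',60,235)]],.024)
```

```text
scene
inner [ 0.601  -0.0784  0.05  ] [ 0.599 -0.075  0.046]
outer [ 0.5951 -0.2286  0.05  ] [ 0.597 -0.231  0.054]
rf nearright [ 0.507  -0.0014  0.05  ] [0.506 0.    0.048]
rf farright [ 0.6984 -0.0074  0.05  ] [ 0.698 -0.006  0.049]
rf farleft [0.7094 0.2927 0.05  ] [0.709 0.295 0.048]
dialbase [ 0.5086 -0.3381  0.05  ] [ 0.52  -0.348  0.07 ]
blueknob [0.6091 0.076  0.144 ] [0.61  0.075 0.145]
side
rf farleft [0.7071 0.2918 0.05  ] [0.705 0.293 0.052]
rf nearleft [0.5159 0.297  0.05  ] [0.514 0.298 0.052]
rf nearright [ 0.5075 -0.0064  0.05  ] [ 0.504 -0.003  0.053]
inner [ 0.5999 -0.0825  0.05  ] [-0.062  0.576  0.552]
outer [ 0.5947 -0.2328  0.05  ] [ 0.59  -0.227  0.054]
blueknob [0.6107 0.0716 0.143 ] [0.605 0.076 0.147]
steelknob [0.6142 0.2238 0.143 ] [0.61  0.226 0.146]
g1 [0.3992 0.2207 0.066 ] [0.397 0.222 0.068]
g2 [0.3304 0.21   0.066 ] [0.383 0.161 0.   ]
g3 [0.3203 0.2609 0.066 ] [0.326 0.256 0.059]
g4 [0.3886 0.2699 0.066 ] [0.392 0.268 0.062]
k1 [0.3892 0.3039 0.074 ] [0.388 0.305 0.075]
k2 [0.3185 0.2963 0.074 ] [0.336 0.284 0.052]
k3 [0.3113 0.3431 0.074 ] [0.319 0.339 0.065]
k4 [0.3832 0.3511 0.074 ] [0.383 0.351 0.075]
c1 [0.3959 0.3639 0.05  ] [0.397 0.363 0.049]
c2 [0.2932 0.3604 0.05  ] [0.302 0.355 0.037]
c3 [0.312  0.1979 0.05  ] [0.348 0.161 0.002]
big1 [0.2449 0.2613 0.008 ] [0.242 0.264 0.013]
big2 [0.1524 0.2561 0.008 ] [0.155 0.252 0.001]
big4 [0.2418 0.3255 0.008 ] [0.24  0.327 0.01 ]
bh0 [0.5429 0.0951 0.112 ] [0.541 0.096 0.113]
bh1 [0.4432 0.1203 0.112 ] [0.444 0.12  0.111]
sh0 [0.5474 0.2296 0.112 ] [0.546 0.23  0.113]
sh1 [0.4457 0.2299 0.112 ] [0.446 0.23  0.112]
bh0 [0.5435 0.087  0.112 ] [0.543 0.088 0.111]
bh1 [0.4558 0.1106 0.112 ] [0.456 0.111 0.112]
d0 [ 0.4973 -0.3376  0.094 ] [ 0.497 -0.337  0.093]
d1 [ 0.5364 -0.3445  0.094 ] [ 0.533 -0.341  0.087]
disw [ 0.3633 -0.1311  0.024 ] [ 0.358 -0.126  0.017]
disg [ 0.3655 -0.3231  0.024 ] [ 0.357 -0.318  0.013]
```

Candidates for slab2 are the green slab on the stack (side 192,280), about 69x50 mm, and the green slab on the table (side 240,365), about 93x65 mm. The one on the stack is the smaller and is the one the job needs. slab3 is absent. The stacks are red-brown then green, and blue then pink then grey. I start with the blue pot's handle.

Call:
carry_out:
  increments:
    - [8.7,-1.5,1.2,0,0,0,8.4]
    - [8.7,-1.5,1.2,0,0,0,8.4]
    - [8.7,-1.5,1.2,0,0,0,8.4]
    - [8.7,-1.5,1.2,0,0,0,8.4]
    - [8.7,-1.5,1.1,0,0,0,8.4]
    - [8.7,-1.4,1.1,0,0,0,8.4]
    - [8.7,-1.4,1.1,0,0,0,8.4]
    - [8.7,-1.4,1.1,-1,0,0,8.4]
    - [8.7,-1.4,1.2,-1,0,0,8.4]
    - [8.7,0,0,-1,0,0,0]

```text
time_s: 1.25
tool_pos: [0.4928, 0.1048, 0.1925]
eef_rot: [[0.969, -0.246, 0.0], [-0.246, -0.969, 0.001], [-0.0, -0.001, -1.0]]
force: [0.8, 0.0, -0.4]
width: 0.995
```

Run:
```python
from h import *
for n in ['side','wrist','scene']: snap(n,n+'1')
s=r.sense(); print({k:np.round(v,3).tolist() for k,v in s.items() if k in('time_s','joints','tool_pos','eef_rot','force','width')})
```

```text
{'time_s': 1.4, 'joints': [30.324, 11.875, -18.752, 0.019, -59.442, 45.167], 'tool_pos': [0.494, 0.104, 0.192], 'eef_rot': [[0.968, -0.25, -0.001], [-0.25, -0.968, -0.001], [-0.001, 0.001, -1.0]], 'force': [-0.07, 1.277, -0.591], 'width': 0.999}
```

View pics/wrist1.png

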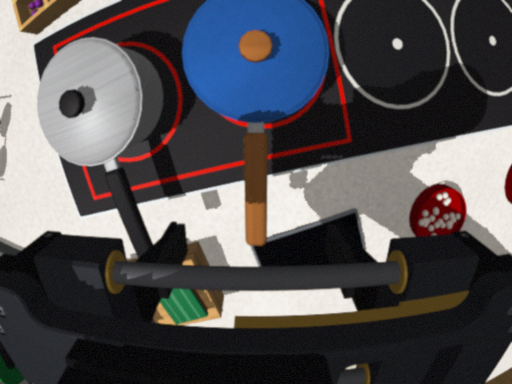

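View pics/side1.png

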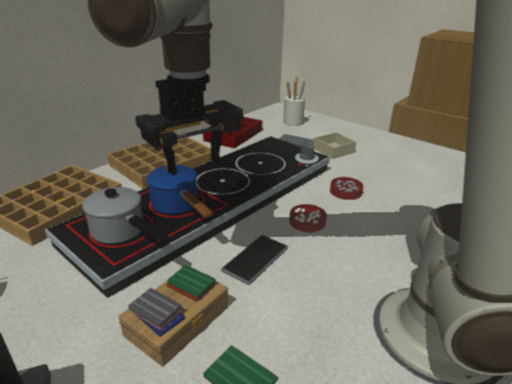

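The wrist view shows the blue handle upright at u≈256, which is the tool centre plane, so the jaws are aligned. Next I descend to the handle.

Call:
carry_out:
  increments:
    - [6,0,0,-2,0,0,0]
    - [6,0,0,-2,0,0,0]
    - [6,0,0,-2,0,0,0]
    - [6,0,0,-2,0,0,0]
    - [6,0,0,-1.5,0,0,0]
    - [6,0,0,-1.1,0,0,0]
    - [6,0,0,0,0,0,0]

```text
time_s: 2.1
tool_pos: [0.4938, 0.1034, 0.0854]
eef_rot: [[0.968, -0.25, -0.002], [-0.25, -0.968, -0.001], [-0.002, 0.002, -1.0]]
force: [-0.3, -0.1, -0.0]
width: 0.695
```

Call:
carry_out:
  increments:
    - [3,0,0,0,0,0,0]
    - [2.4,0,0,0,0,0,0]
    - [2.0,0,0,0,0,0,0]
    - [1.5,0,0,0,0,0,0]
    - [1.5,0,0,0,0,0,0]
    - [1.5,0,0,0,0,0,0]
    - [1.5,0,0,0,0,0,0]
    - [1.5,0,0,0,0,0,0]

```text
time_s: 2.9
tool_pos: [0.494, 0.1041, 0.0867]
eef_rot: [[0.969, -0.248, 0.0], [-0.248, -0.969, -0.0], [0.0, -0.0, -1.0]]
force: [-0.6, -0.6, 2.0]
width: 0.224
```

Run:
```python
from h import *
for n in ['scene','wrist']: snap(n,n+'2')
```

```text
(no output)
```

View pics/scene2.png

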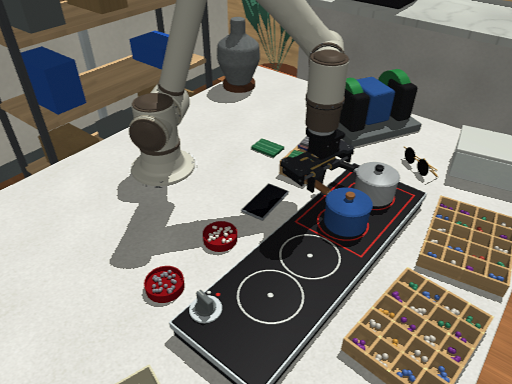

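The jaws closed to 19.5 mm on the handle. Now I slide the pot to the right.

Call:
carry_out:
  increments:
    - [1.5,0,-0.4,0,0,0,0]
    - [1.5,0,-0.8,0,0,0,0]
    - [1.5,0,-1.2,0,0,0,0]
    - [1.5,0,-1.5,0,0,0,0]
    - [1.5,0,-1.5,0,0,0,0]
    - [1.5,0,-1.5,0,0,0,0]
    - [1.5,0,-1.5,0,0,0,0]
    - [1.5,0,-1.5,0,0,0,0]
    - [1.5,0,-1,0,0,0,0]
    - [1.5,0,-0.5,0,0,0,0]

```text
time_s: 4.0
tool_pos: [0.4939, -0.0111, 0.0867]
eef_rot: [[0.968, -0.25, 0.0], [-0.25, -0.968, 0.0], [-0.0, -0.0, -1.0]]
force: [0.5, 4.2, 3.0]
width: 0.225
```

Run:
```python
from h import *
for n in ['scene','side']: snap(n,n+'3')
```

```text
(no output)
```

View pics/scene3.png

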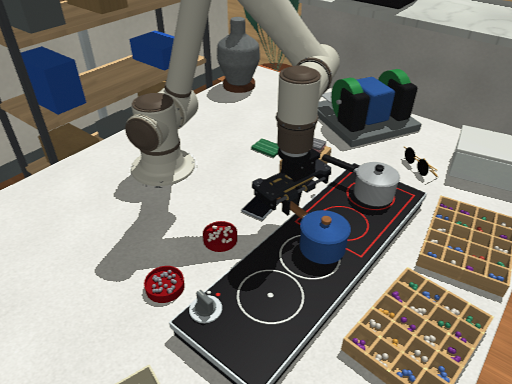

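View pics/side3.png

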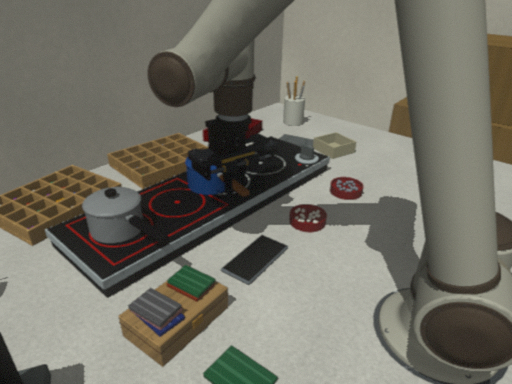

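The pot follows, with its knob now at scene (326,221). I'll go on.

Call:
carry_out:
  increments:
    - [1.5,0,-0.5,0,0,0,0]
    - [1.5,-0.1,-1,0,0,0,0]
    - [1.5,-0.2,-1.5,0,0,0,0]
    - [1.5,-0.2,-2,0,0,0,0]
    - [1.5,-0.2,-2,0,0,0,0]
    - [1.5,-0.2,-2,0,0,0,0]
    - [1.5,-0.2,-2,0,0,0,0]
    - [1.5,-0.2,-1.5,0,0,0,0]
    - [1.5,-0.1,-1,0,0,0,0]
    - [1.5,0,-0.5,0,0,0,0]

```text
time_s: 5.1
tool_pos: [0.4794, -0.1503, 0.0865]
eef_rot: [[0.968, -0.249, -0.001], [-0.249, -0.968, 0.0], [-0.001, -0.0, -1.0]]
force: [0.5, 5.6, 3.2]
width: 0.225
```

Run:
```python
from h import *
for n in ['scene']:
  d=snap(n,n+'4'); cv2.imwrite('pics/scene4c.png',cv2.resize(d['img'][200:350,190:390],None,fx=4,fy=4,interpolation=cv2.INTER_CUBIC))
```

```text
(no output)
```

View pics/scene4c.png

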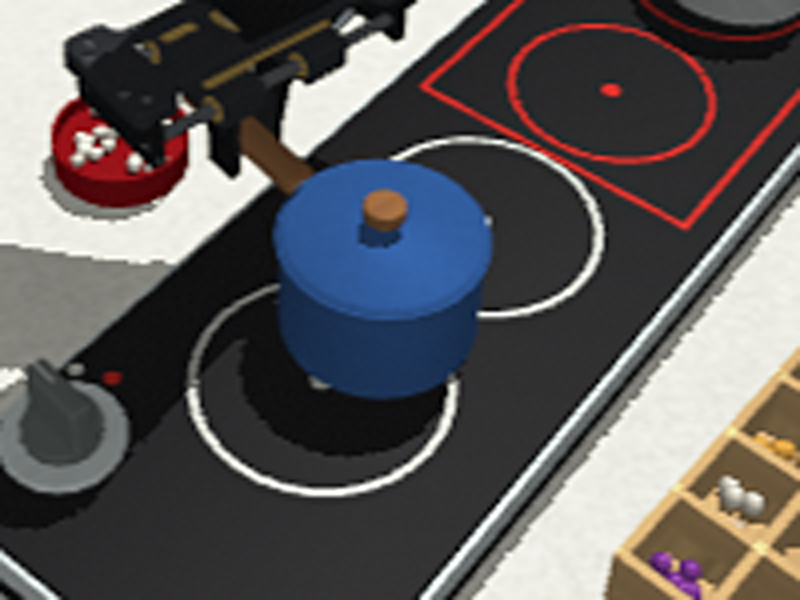

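```bash
cat >> h.py <<'E'
def lidcentre(d,col):
    # centroid of knob-top pixels
    hsv=cv2.cvtColor(d['img'],cv2.COLOR_BGR2HSV)
    return hsv
E
python3 - <<'E'
from h import *
S=r.get_image('scene')
print(cast(S,286.5,250.3,.144), cast(S,286.5,251.5,.142))
# blue lid via depth: points at height .12-.136
T=np.array(S['T']); v,u=np.mgrid[0:384,0:512]; z=S['depth']
P=np.stack([(u-S['cx'])/S['fx']*z,-(v-S['cy'])/S['fy']*z,-z],-1)@T[:3,:3].T+T[:3,3]
hsv=cv2.cvtColor(S['img'],cv2.COLOR_BGR2HSV)
m=(hsv[...,0]>100)&(hsv[...,0]<125)&(hsv[...,1]>120)&(P[...,2]>.06)&(P[...,2]<.14)&(P[...,0]>.4)&(P[...,0]<.8)&(P[...,1]<.3)
q=P[m]; print(len(q),q[:,2].max()); q=q[q[:,2]>.115]; print(len(q))
from scipy.optimize import least_squares
(cx,cy),rad=cv2.minEnclosingCircle((q[:,:2]*1000).astype(np.float32)); print(cx,cy,rad, q.min(0),q.max(0))
E
```

```text
[ 0.59522027 -0.17543986  0.144     ] [ 0.59616484 -0.17663136  0.142     ]
2442 0.1389010044096589
1644
559.8868408203125 -179.83473205566406 93.08109283447266 [ 0.46774829 -0.23636262  0.11527638] [ 0.65294799 -0.12180091  0.138901  ]
```

Knob at (0.5955,-0.176), outer ring at (0.595,-0.231): 5.4 cm still to go.

Call:
carry_out:
  increments:
    - [1.5,0,-0.5,0,0,0,0]
    - [1.5,0,-1,0,0,0,0]
    - [1.5,0,-1,0,0,0,0]
    - [1.5,0,-1,0,0,0,0]
    - [1.5,0,-1,0,0,0,0]
    - [1.5,0,-0.6,0,0,0,0]
    - [1.5,0,-0.3,0,0,0,0]
    - [1.5,0,0,0,0,0,0]

```text
time_s: 6.0
tool_pos: [0.48, -0.204, 0.0866]
eef_rot: [[0.969, -0.249, -0.0], [-0.249, -0.969, -0.0], [-0.0, 0.0, -1.0]]
force: [0.5, 2.4, 4.2]
width: 0.226
```

Run:
```python
from h import *
for n in ['scene','side','wrist']:
  d=snap(n,n+'5')
  if n=='scene': cv2.imwrite('pics/scene5c.png',cv2.resize(d['img'][200:350,190:390],None,fx=4,fy=4,interpolation=cv2.INTER_CUBIC))
```

```text
(no output)
```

View pics/scene5c.png

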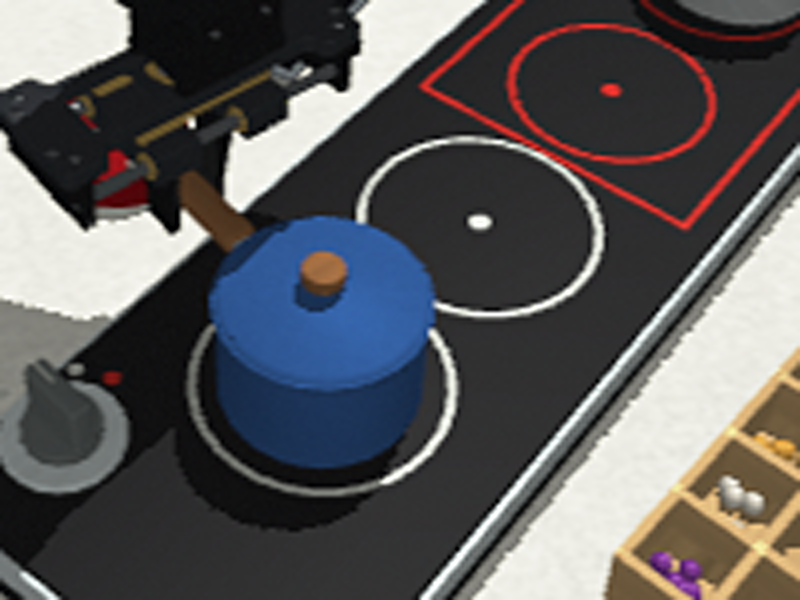

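View pics/wrist5.png

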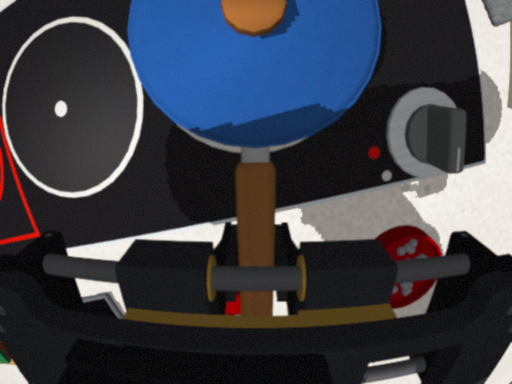

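Run:
```python
from h import *
S=r.get_image('scene')
print(cast(S,271,266,.144))
# bottom contact: leftmost/bottom
print(cast(S,190+322/4,200+467/4,.05),cast(S,190+322/4,200+493/4,.05))
```

```text
[ 0.59531682 -0.23010263  0.144     ]
[ 0.6282257  -0.27246367  0.05      ] [ 0.6373791  -0.28490288  0.05      ]
```

The blue pot is within about 2 mm of the outer ring's centre. I open the fingers, rise and go to the steel pot.

Call:
carry_out:
  increments:
    - [3,0,0,0,0,0,0]
    - [5,0,0,0,0,0,0]
    - [5,0,0,0,0,0,0]
    - [5,0,0,3,0,0,0]
    - [5,0,0,4,0,0,0]
    - [6,0,0,4,0,0,0]
    - [6,0,4,0,0,0,4]
    - [6,0,4,0,0,0,4.5]
    - [6,0,4,0,0,0,4]
    - [6,0,4,0,0,0,0]

```text
time_s: 7.2
tool_pos: [0.4793, -0.0429, 0.1964]
eef_rot: [[0.999, -0.033, -0.0], [-0.033, -0.999, -0.0], [-0.0, 0.0, -1.0]]
force: [1.6, -0.1, 0.1]
width: 0.681
```

Call:
carry_out:
  increments:
    - [6,0,4,0,0,0,0]
    - [6,0,4,0,0,0,0]
    - [6,0.2,4,0,0,0,0]
    - [6,0.3,4,0,0,0,0]
    - [6,0.3,4,0,0,0,0]
    - [6,0.3,4,0,0,0,0]
    - [6,0.2,3.2,0,0,0,0]
    - [6,0,0,0,0,0,0]

```text
time_s: 8.0
tool_pos: [0.4932, 0.231, 0.1958]
eef_rot: [[1.0, -0.03, -0.0], [-0.03, -1.0, -0.0], [-0.0, 0.0, -1.0]]
force: [0.8, -0.8, 0.7]
width: 0.69
```

Run:
```python
from h import *
for n in ['scene','wrist']: d=snap(n,n+'6')
```

```text
(no output)
```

View pics/scene6.png

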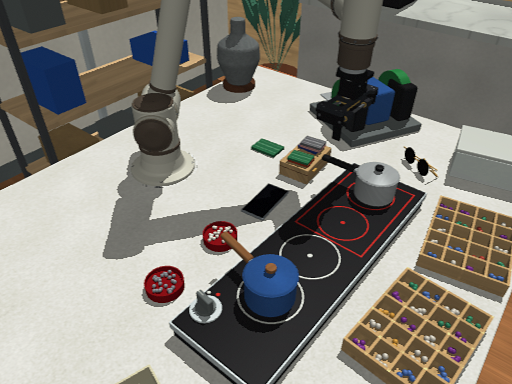

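View pics/wrist6.png

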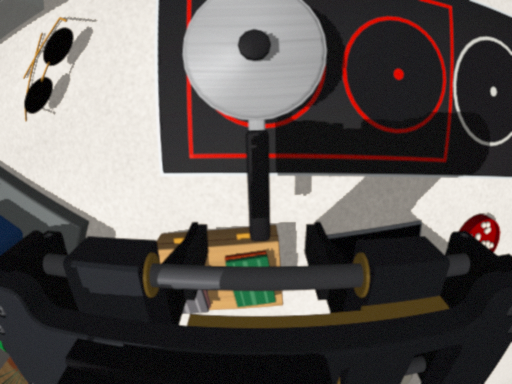

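The handle lies at u≈258 between the fingers and is aligned. I descend and grip.

Call:
carry_out:
  increments:
    - [6,0,0,-2,0,0,0]
    - [6,0,0,-2,0,0,0]
    - [6,0,0,-2,0,0,0]
    - [6,0,0,-2,0,0,0]
    - [6,0,0,-1.5,0,0,0]
    - [5,0,0,-1.5,0,0,0]
    - [3.5,0,0,0,0,0,0]
    - [2.5,0,0,0,0,0,0]
    - [2,0,0,0,0,0,0]
    - [1.5,0,0,0,0,0,0]

```text
time_s: 9.1
tool_pos: [0.4934, 0.2281, 0.0875]
eef_rot: [[0.999, -0.033, 0.001], [-0.033, -0.999, 0.001], [0.001, -0.001, -1.0]]
force: [0.7, 0.3, 0.6]
width: 0.319
```

Call:
carry_out:
  increments:
    - [1.5,0,0,0,0,0,0]
    - [1.5,0,0,0,0,0,0]
    - [1.5,0,0,0,0,0,0]
    - [1.5,0,-0.5,0,0,0,0]
    - [1.5,0,-1,0,0,0,0]
    - [1.5,-0.1,-1.5,0,0,0,0]
    - [1.5,-0.1,-1.5,0,0,0,0]
    - [1.5,-0.1,-1.5,0,0,0,0]
    - [1.5,-0.1,-1,0,0,0,0]
    - [1.5,0,-0.5,0,0,0,0]

```text
time_s: 10.1
tool_pos: [0.489, 0.1522, 0.0869]
eef_rot: [[0.999, -0.034, 0.0], [-0.034, -0.999, 0.0], [0.0, -0.0, -1.0]]
force: [-1.0, 2.9, 3.3]
width: 0.251
```

Call:
carry_out:
  increments:
    - [1.5,0,-1,0,0,0,0]
    - [1.5,-0.1,-2,0,0,0,0]
    - [1.5,-0.1,-2,0,0,0,0]
    - [1.5,-0.1,-2,0,0,0,0]
    - [1.5,-0.1,-2,0,0,0,0]
    - [1.5,-0.1,-2,0,0,0,0]
    - [1.5,-0.1,-2,0,0,0,0]
    - [1.5,0,-2,0,0,0,0]
    - [1.5,0,-1,0,0,0,0]
    - [1.5,0,-0.5,0,0,0,0]

```text
time_s: 11.1
tool_pos: [0.4833, -0.0123, 0.0867]
eef_rot: [[0.999, -0.033, 0.001], [-0.033, -0.999, 0.001], [0.001, -0.001, -1.0]]
force: [-0.3, 6.6, 2.3]
width: 0.25
```

Run:
```python
from h import *
for n in ['scene']:
  d=snap(n,n+'7'); cv2.imwrite('pics/scene7c.png',cv2.resize(d['img'][170:320,200:400],None,fx=4,fy=4,interpolation=cv2.INTER_CUBIC))
```

```text
(no output)
```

View pics/scene7c.png

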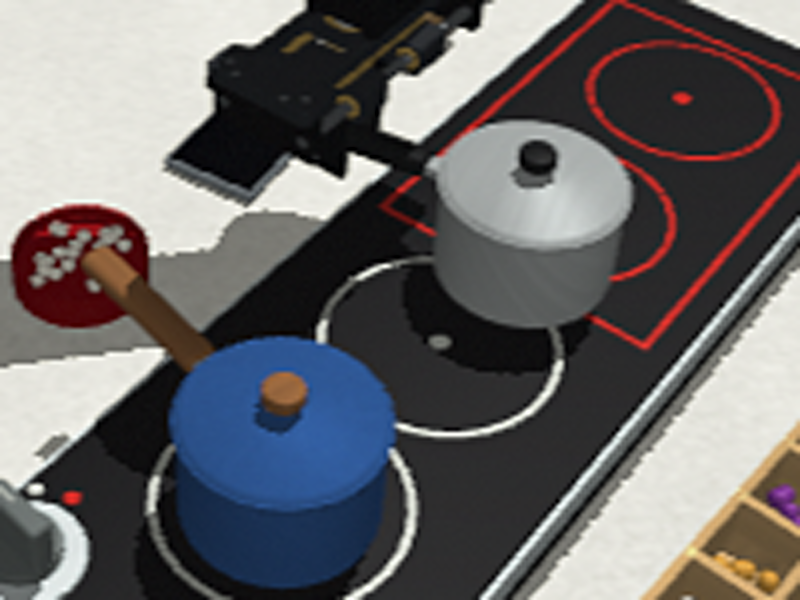

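Run:
```python
from h import *
S=r.get_image('scene')
print(cast(S,335,207.5,.144),cast(S,310,255.5,.05))
```

```text
[0.6064299  0.00738672 0.144     ] [ 0.60104545 -0.07838791  0.05      ]
```

Call:
carry_out:
  increments:
    - [1.5,0,-0.5,0,0,0,0]
    - [1.5,-0.1,-1.2,0,0,0,0]
    - [1.5,-0.1,-1.5,0,0,0,0]
    - [1.5,-0.1,-1.5,0,0,0,0]
    - [1.5,-0.1,-1.5,0,0,0,0]
    - [1.5,-0.1,-1.2,0,0,0,0]
    - [1.5,0,-0.8,0,0,0,0]
    - [1.5,0,-0.4,0,0,0,0]
    - [1.5,0,0,0,0,0,0]

```text
time_s: 12.1
tool_pos: [0.478, -0.0978, 0.0866]
eef_rot: [[0.999, -0.033, -0.0], [-0.033, -0.999, 0.0], [-0.0, -0.0, -1.0]]
force: [0.5, 5.7, 5.6]
width: 0.25
```

Run:
```python
from h import *
for n in ['scene']:
  d=snap(n,n+'8'); cv2.imwrite('pics/scene8c.png',cv2.resize(d['img'][170:320,200:400],None,fx=4,fy=4,interpolation=cv2.INTER_CUBIC))
```

```text
(no output)
```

View pics/scene8c.png

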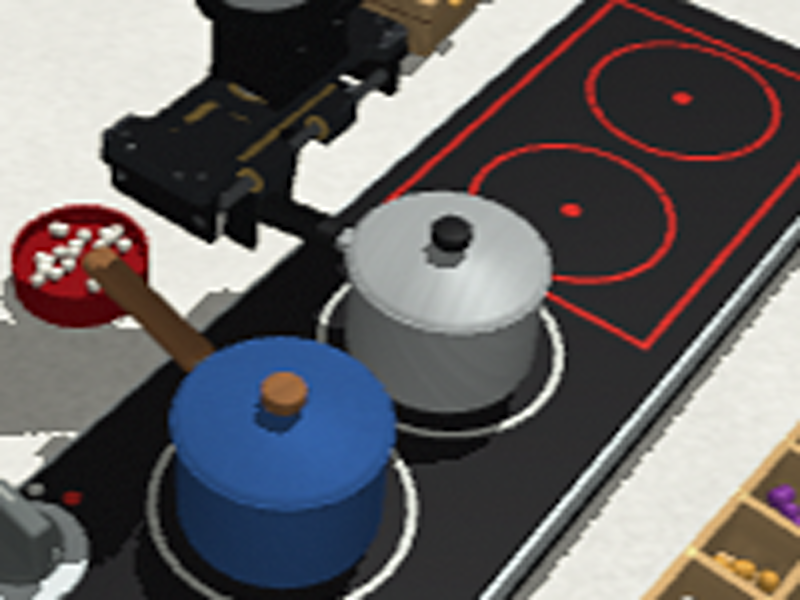

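Run:
```python
from h import *
S=r.get_image('scene')
print(cast(S,313,226.5,.144),cast(S,310,255.5,.05),cast(S,200+285/4,170+384/4,.144),cast(S,270.2,295,.05))
```

```text
[ 0.60031189 -0.07963854  0.144     ] [ 0.60104545 -0.07838791  0.05      ] [ 0.59571201 -0.22979481  0.144     ] [ 0.59514532 -0.22859437  0.05      ]
```

Both pots are centred within 2 mm. I release, rise and go to the green stack.

Call:
carry_out:
  increments:
    - [3,0,0,0,0,0,0]
    - [5,0,0,0,0,0,0]
    - [5,0,0,0,0,0,0]
    - [5,0,0,3,0,0,0]
    - [5,0,0,4,0,0,0]
    - [6.6,0,0,4,0,0,0]
    - [6.6,-1,3,0,0,0,5.7]
    - [6.6,-1,3,0,0,0,5]
    - [6.6,-1,3,0,0,0,0]
    - [6.6,-1,3,0,0,0,0]

```text
time_s: 13.2
tool_pos: [0.4366, 0.0224, 0.196]
eef_rot: [[0.988, 0.151, -0.002], [0.151, -0.988, -0.001], [-0.002, 0.001, -1.0]]
force: [0.3, 0.2, -0.0]
width: 0.754
```

Call:
carry_out:
  increments:
    - [6.6,-1,3,0,0,0,0]
    - [6.6,-1,3,0,0,0,0]
    - [6.6,-1,3,0,0,0,0]
    - [6.6,-1,3,0,0,0,0]
    - [6.6,-1,3,0,0,0,0]
    - [6.6,-1,3,0,0,0,0]
    - [6.6,-1,3,0,0,0,0]
    - [6.6,-0.8,0.8,-2,0,0,0]
    - [6.6,0,0,-2,0,0,0]
    - [6.6,0,0,0,0,0,0]

```text
time_s: 14.2
tool_pos: [0.358, 0.238, 0.1538]
eef_rot: [[0.988, 0.153, -0.005], [0.153, -0.988, -0.006], [-0.006, 0.005, -1.0]]
force: [-0.3, -0.6, -0.6]
width: 0.76
```

Run:
```python
from h import *
for n in ['scene','side','wrist']:
  d=snap(n,n+'9')
  if n=='side': cv2.imwrite('pics/side9c.png',cv2.resize(d['img'][234:384,100:300],None,fx=4,fy=4,interpolation=cv2.INTER_CUBIC))
s=r.sense();print(s['tool_pos'],s['joints'])
```

```text
[0.36040376 0.23988492 0.157088  ] [ 5.53305048e+01  6.95431868e+00 -3.07342791e+01  3.69734307e-02
 -5.23009490e+01  4.34247070e+01]
```

View pics/scene9.png

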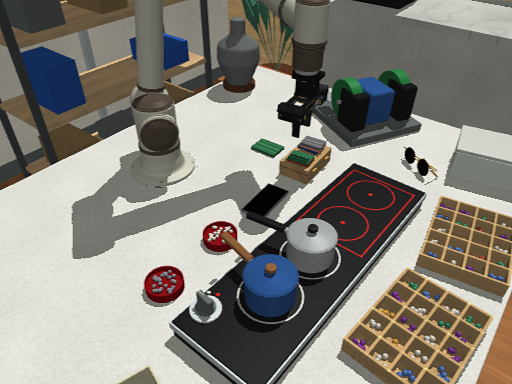

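View pics/side9c.png

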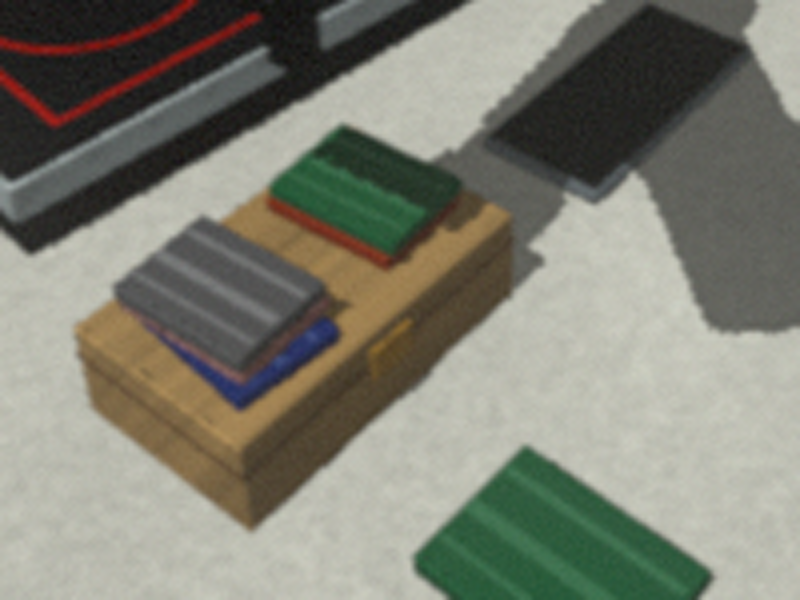

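View pics/wrist9.png

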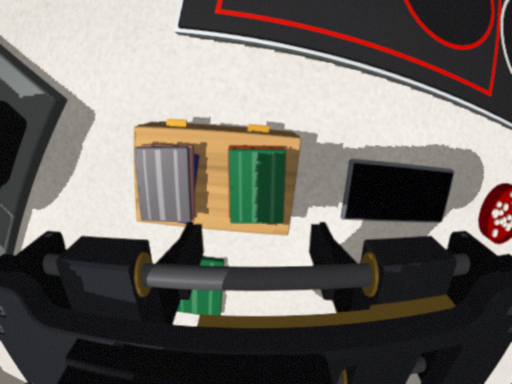

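Green slab at wrist (257,185), centred between the fingers. I cross-check its centre by casting through the wrist view.

Run:
```python
from h import *
d=r.get_image('wrist')
for n,u,v,z in [('g1',229,149,.066),('g2',285,149,.066),('g3',284,223,.066),('g4',229,222,.066),('k1',136,147,.074),('k2',192,147,.074),('k3',190,222,.074),('k4',136,220,.074)]: print(n,cast(d,u,v,z,True))
```

```text
g1 [0.3956317  0.26993392 0.066     ]
g2 [0.40307351 0.22190616 0.066     ]
g3 [0.33395464 0.21007855 0.066     ]
g4 [0.32707806 0.26127029 0.066     ]
k1 [0.38801846 0.35239171 0.074     ]
k2 [0.39447685 0.30106893 0.074     ]
k3 [0.32475942 0.2968502  0.074     ]
k4 [0.31715545 0.35050853 0.074     ]
```

The two views agree to about 5 mm in x and 1 mm in y. I descend to z 0.060.

Call:
carry_out:
  increments:
    - [6.6,0.2,0,-2,0,0,0]
    - [6.6,0,0,-2,0,0,0]
    - [6.6,0,0,-2,0,0,0]
    - [6.6,0,0,-1.5,0,0,0]
    - [6.6,0,0,-1,0,0,0]
    - [6.6,0,0,-0.8,0,0,0]
    - [6.6,0,0,-0.4,0,0,0]
    - [6.6,0,0,0,0,0,0]

```text
time_s: 15.2
tool_pos: [0.3621, 0.2401, 0.0595]
eef_rot: [[0.988, 0.153, 0.0], [0.153, -0.988, -0.0], [0.0, 0.0, -1.0]]
force: [-0.5, -0.8, -0.2]
width: 0.756
```

Call:
carry_out:
  increments:
    - [5.5,0,0,0,0,0,0]
    - [5.2,0,0,0,0,0,0]
    - [4.9,0,0,0,0,0,0]
    - [4.6,0,0,0,0,0,0]
    - [4.5,0,0,0,0,0,0]
    - [4.5,0,0,0,0,0,0]
    - [4.5,0,0,0,0,0,0]

```text
time_s: 15.9
tool_pos: [0.3621, 0.24, 0.0599]
eef_rot: [[0.988, 0.153, 0.0], [0.153, -0.988, 0.0], [0.0, 0.0, -1.0]]
force: [-1.5, -2.3, 6.2]
width: 0.568
```

Run:
```python
from h import *
d=snap('side','side10'); cv2.imwrite('pics/side10c.png',cv2.resize(d['img'][234:384,100:300],None,fx=4,fy=4,interpolation=cv2.INTER_CUBIC))
s=r.sense();print(s['tool_pos'],s['force'],s['width'])
```

```text
[0.36207028 0.2400518  0.05988202] [-1.64221159 -1.26546053  5.55622153] 0.5665916761867418
```

View pics/side10c.png

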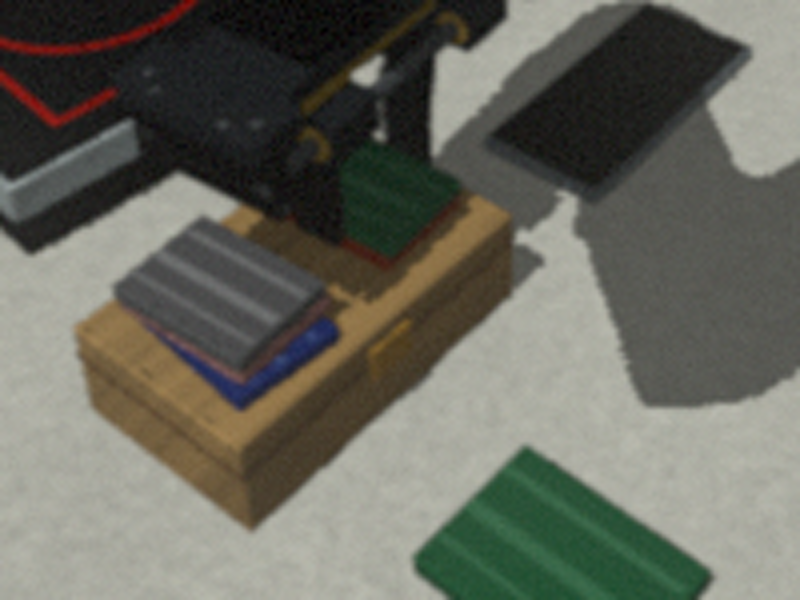

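The jaws closed to 49 mm on the green slab. I lift it and carry it.

Call:
carry_out:
  increments:
    - [4.5,0,0,0.5,0,0,0]
    - [4.5,0,0,1.5,0,0,0]
    - [4.5,0,0,2,0,0,0]
    - [4.5,1,-0.5,2,0,0,0]
    - [4.5,2,-1,2,0,0,0]
    - [4.5,2.6,-1.4,0,0,0,-2]
    - [4.5,3,-1.6,0,0,0,-3]
    - [4.5,3,-1.6,0,0,0,-3]
    - [4.5,3,-1.6,0,0,0,-2.5]
    - [4.5,3,-1.6,0,0,0,0]

```text
time_s: 16.95
tool_pos: [0.5389, 0.1463, 0.1392]
eef_rot: [[1.0, -0.031, -0.001], [-0.031, -1.0, 0.0], [-0.001, -0.0, -1.0]]
force: [0.1, 1.0, -1.6]
width: 0.569
```

Call:
carry_out:
  increments:
    - [4.5,3,-1.6,0,0,0,0]
    - [4.5,3,-1.6,0,0,0,0]
    - [4.5,3,-1.6,0,0,0,0]
    - [4.5,1.5,-0.8,0,0,0,0]
    - [4.5,0.5,-0.3,0,0,0,0]
    - [4.5,0,0,0,0,0,0]

```text
time_s: 17.55
tool_pos: [0.6478, 0.0877, 0.1387]
eef_rot: [[1.0, -0.031, -0.001], [-0.031, -1.0, -0.0], [-0.001, 0.0, -1.0]]
force: [0.2, -0.2, -1.6]
width: 0.568
```

Run:
```python
from h import *
d=snap('scene','scene11'); cv2.imwrite('pics/scene11c.png',cv2.resize(d['img'][120:320,220:460],None,fx=3,fy=3,interpolation=cv2.INTER_CUBIC))
d=snap('side','side11')
s=r.sense();print(s['tool_pos'],s['force'],s['width'])
```

```text
[0.64701993 0.08842424 0.13926911] [-0.09646621  0.18483589 -1.37319206] 0.566676980863419
```

View pics/scene11c.png

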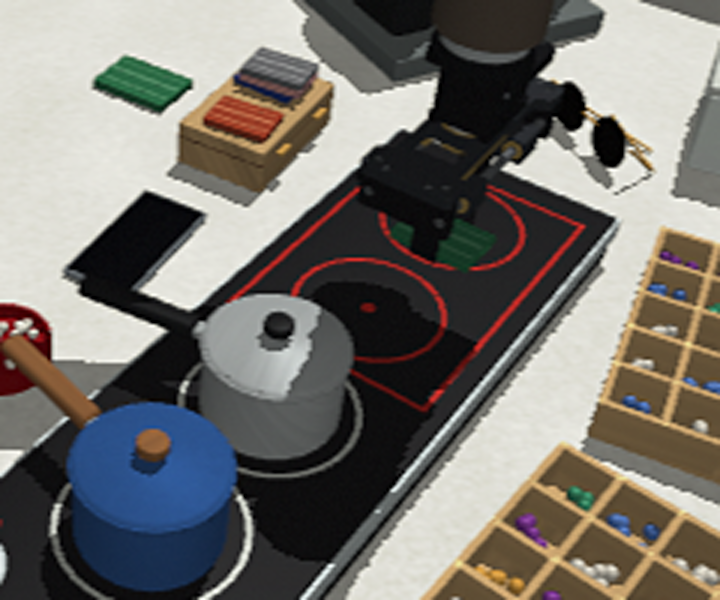

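View pics/side11.png

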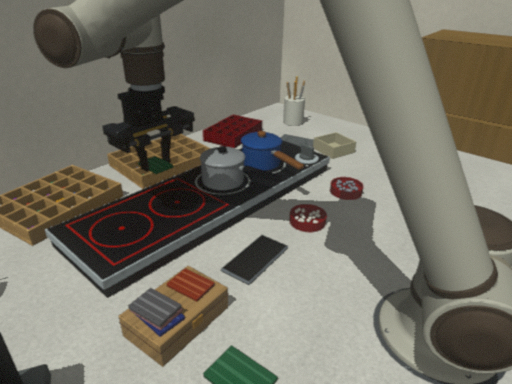

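The slab is held level. I lower it 8.7 cm.

Call:
carry_out:
  increments:
    - [4.5,0.1,0,-2,0,0,0]
    - [4.5,0,0,-2,0,0,0]
    - [4.5,0,0,-2,0,0,0]
    - [4.5,0,0,-1.5,0,0,0]
    - [4.5,0,0,-0.6,0,0,0]
    - [4.5,0,0,-0.4,0,0,0]
    - [4.5,0,0,-0.2,0,0,0]
    - [4.5,0,0,0,0,0,0]

```text
time_s: 18.45
tool_pos: [0.6492, 0.0883, 0.0532]
eef_rot: [[1.0, -0.029, 0.001], [-0.029, -1.0, 0.0], [0.001, -0.0, -1.0]]
force: [-0.4, -0.5, -0.4]
width: 0.571
```

Run:
```python
from h import *
d=snap('scene','scene12'); cv2.imwrite('pics/scene12c.png',cv2.resize(d['img'][120:320,220:460],None,fx=3,fy=3,interpolation=cv2.INTER_CUBIC))
s=r.sense();print(s['tool_pos'],s['force'],s['width'])
```

```text
[0.64934311 0.08825319 0.05335134] [ 0.75559808 -0.61366572 -0.43374965] 0.5651746597961053
```

View pics/scene12c.png

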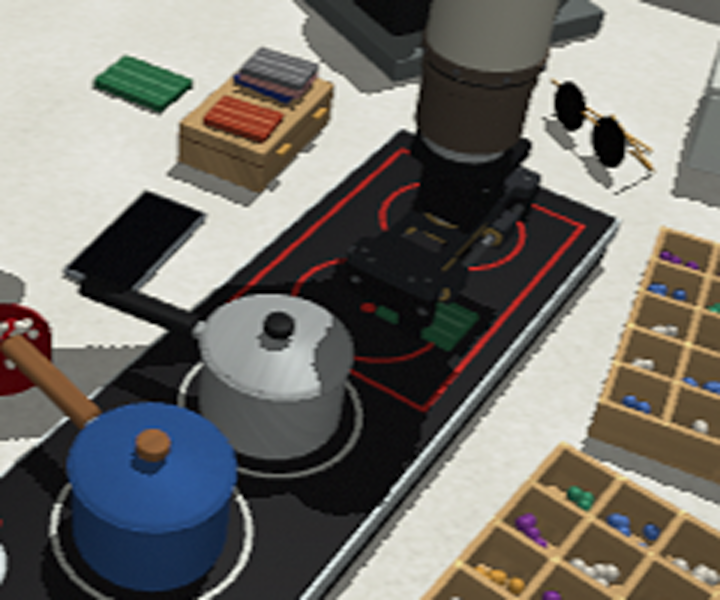

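Call:
carry_out:
  increments:
    - [4.5,0,0,-0.1,0,0,0]
    - [5.3,0,0,0,0,0,0]
    - [6,0,0,0,0,0,0]
    - [6.2,0,0,0,0,0,0]
    - [6.6,0,0,2,0,0,0]
    - [6.6,0,0,3,0,0,0]
    - [6.6,-1,0.5,3,0,0,2.5]
    - [6.6,-3,1.5,1,0,0,3]
    - [6.6,-4,2,0,0,0,3]
    - [6.6,-4,2,0,0,0,2]

```text
time_s: 19.5
tool_pos: [0.5281, 0.1484, 0.1421]
eef_rot: [[0.988, 0.153, 0.001], [0.153, -0.988, 0.001], [0.002, -0.001, -1.0]]
force: [0.4, 1.0, -0.1]
width: 0.76
```

Run:
```python
from h import *
d=snap('scene','scene13'); cv2.imwrite('pics/scene13c.png',cv2.resize(d['img'][120:270,260:460],None,fx=4,fy=4,interpolation=cv2.INTER_CUBIC))
d=snap('side','side13');cv2.imwrite('pics/side13c.png',cv2.resize(d['img'][234:384,100:300],None,fx=4,fy=4,interpolation=cv2.INTER_CUBIC))
s=r.sense();print(s['tool_pos'],s['force'],s['width'])
```

```text
[0.52462261 0.14893299 0.14196195] [ 0.1864245   0.42159648 -0.31027327] 0.7534033111486309
```

View pics/scene13c.png

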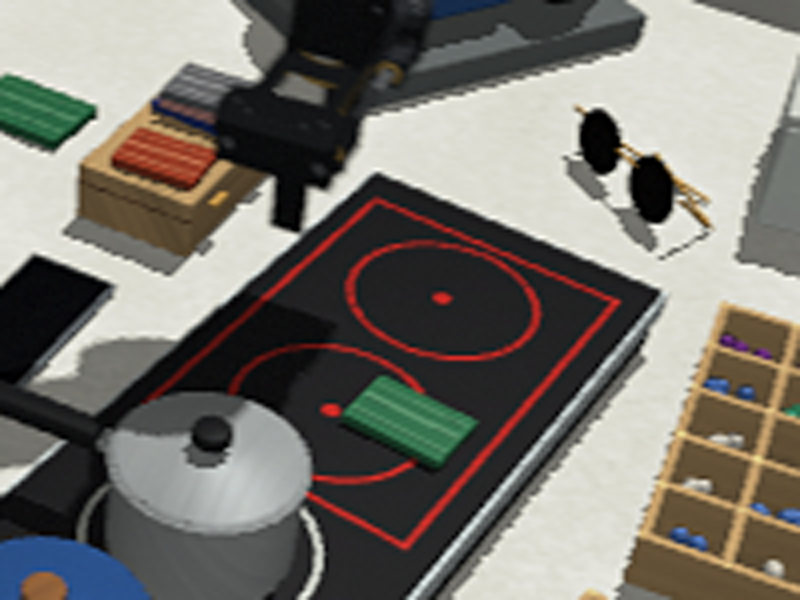

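View pics/side13c.png

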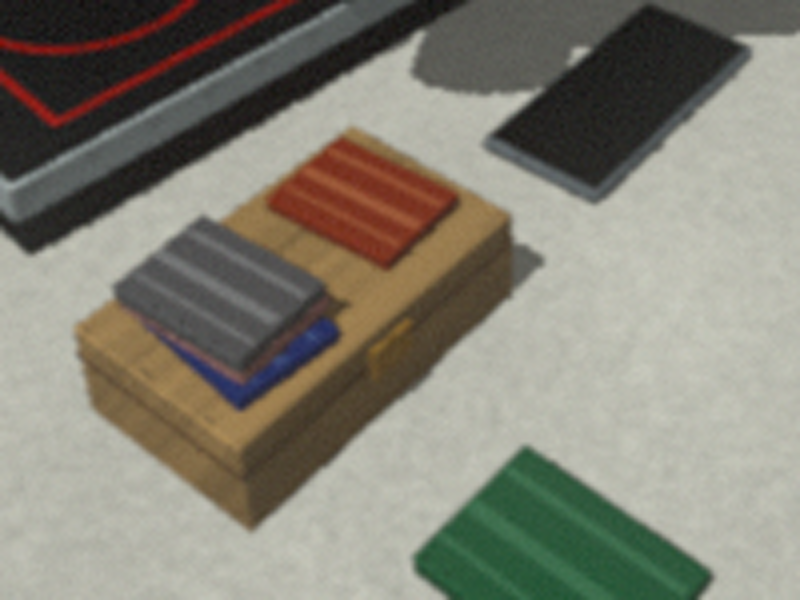

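Green lies flat in the field at scene-crop (410,420). Now I measure the red-brown slab.

```bash
cat >> h.py <<'E'
def rect(d,pts,x0,y0,s,z):
    P=np.array([cast(d,x0+x/s,y0+y/s,z)[:2] for x,y in pts]); (c,wh,a)=cv2.minAreaRect((P*1000).astype(np.float32))
    # long edge direction
    e=[P[(i+1)%4]-P[i] for i in range(4)]; e=[v for v in e if np.linalg.norm(v)>.06]
    ang=[np.degrees(np.arctan2(v[1],v[0])) for v in e]; ang=[(t+90)%180-90 for t in ang]
    print('c',P.mean(0).round(4),'wh',np.round(wh,1),'yaw',np.round(ang,1))
E
python3 - <<'E'
from h import *
D=r.get_image('side');S=r.get_image('scene')
rect(D,[(345,138),(460,200),(388,266),(270,202)],100,234,4,.058)
rect(S,[(385,375),(478,425),(436,467),(342,414)],260,120,4,.058)
E
```

```text
c [0.3606 0.2403] wh [69.6 50.5] yaw [5.1 6.9]
c [0.653  0.0857] wh [51.  69.9] yaw [-5.5 -5.7]
```

Call:
carry_out:
  increments:
    - [6.6,-2,1,0,0,0,-2]
    - [6.6,-3,1.8,0,0,0,0]
    - [6.6,-3,1.8,0,0,0,0]
    - [6.6,-3,1.8,0,0,0,0]
    - [6.6,-3,1.6,0,0,0,0]
    - [6.6,-1.8,0.8,0,0,0,0]
    - [6.6,-0.4,0.4,0,0,0,0]
    - [6.6,0,0,0,0,0,0]

```text
time_s: 20.5
tool_pos: [0.3678, 0.2408, 0.1419]
eef_rot: [[0.993, 0.119, 0.001], [0.119, -0.993, 0.001], [0.001, -0.001, -1.0]]
force: [0.4, 0.0, -0.7]
width: 0.757
```

Run:
```python
from h import *
d=snap('wrist','wrist14')
s=r.sense();print(s['tool_pos'],s['force'],s['width'])
```

```text
[0.3680509  0.24052726 0.14177088] [-0.13665462  0.2038995   0.2358335 ] 0.76050718775918
```

View pics/wrist14.png

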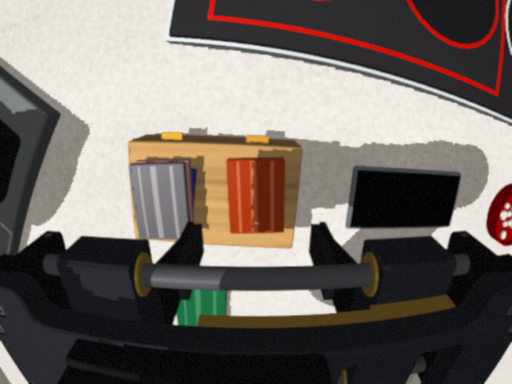

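Red-brown slab centred at wrist u≈256. I descend and grip.

Call:
carry_out:
  increments:
    - [6.6,-0.4,0,-2,0,0,0]
    - [6.6,0,0,-2,0,0,0]
    - [6.6,0,0,-2,0,0,0]
    - [6.6,0,0,-1.5,0,0,0]
    - [6.6,0,0,-0.8,0,0,0]
    - [6.6,0,0,-0.4,0,0,0]
    - [6.6,0,0,-0.2,0,0,0]
    - [6.6,0,0,0,0,0,0]

```text
time_s: 21.35
tool_pos: [0.3634, 0.2402, 0.0528]
eef_rot: [[0.993, 0.118, 0.0], [0.118, -0.993, 0.0], [0.001, -0.0, -1.0]]
force: [0.1, 0.2, 0.2]
width: 0.758
```

Call:
carry_out:
  increments:
    - [5.5,0,0,0,0,0,0]
    - [5.2,0,0,0,0,0,0]
    - [4.9,0,0,0,0,0,0]
    - [4.6,0,0,0,0,0,0]
    - [4.5,0,0,0,0,0,0]
    - [4.5,0,0,0,0,0,0]
    - [4.5,0,0,0,0,0,0]

```text
time_s: 22.05
tool_pos: [0.3631, 0.2403, 0.0529]
eef_rot: [[0.993, 0.119, 0.0], [0.119, -0.993, 0.0], [0.0, -0.0, -1.0]]
force: [-1.8, -0.6, 4.9]
width: 0.572
```

Call:
carry_out:
  increments:
    - [4.5,0,0,0.5,0,0,0]
    - [4.5,0,0,1.5,0,0,0]
    - [4.5,0,0,2,0,0,0]
    - [4.5,1,-0.8,2,0,0,0]
    - [4.5,2,-1.4,1.5,0,0,0]
    - [4.5,2.4,-1.8,0,0,0,-2]
    - [4.5,2.5,-2,0,0,0,-2]
    - [4.5,2.5,-2,0,0,0,-2]
    - [4.5,2.5,-2,0,0,0,-2.5]
    - [4.5,2.5,-2,0,0,0,0]

```text
time_s: 23.05
tool_pos: [0.5175, 0.1189, 0.1273]
eef_rot: [[1.0, -0.031, -0.001], [-0.031, -1.0, -0.0], [-0.001, 0.0, -1.0]]
force: [0.7, 0.1, -0.8]
width: 0.562
```

Call:
carry_out:
  increments:
    - [4.5,2.4,-1.7,0,0,0,0]
    - [4.5,1.6,-1,0,0,0,0]
    - [4.5,0.5,-0.3,0,0,0,0]
    - [4.5,0,0,0,0,0,0]

```text
time_s: 23.45
tool_pos: [0.5619, 0.0895, 0.1269]
eef_rot: [[1.0, -0.031, -0.001], [-0.031, -1.0, -0.0], [-0.001, 0.0, -1.0]]
force: [0.0, 0.4, -0.8]
width: 0.567
```

Run:
```python
from h import *
d=snap('scene','scene15'); cv2.imwrite('pics/scene15c.png',cv2.resize(d['img'][120:320,220:460],None,fx=3,fy=3,interpolation=cv2.INTER_CUBIC))
s=r.sense();print(s['tool_pos'],s['force'],s['width'])
```

```text
[0.56131972 0.08990135 0.12705374] [-0.15495519  0.10655391 -0.88189402] 0.567566329567852
```

View pics/scene15c.png

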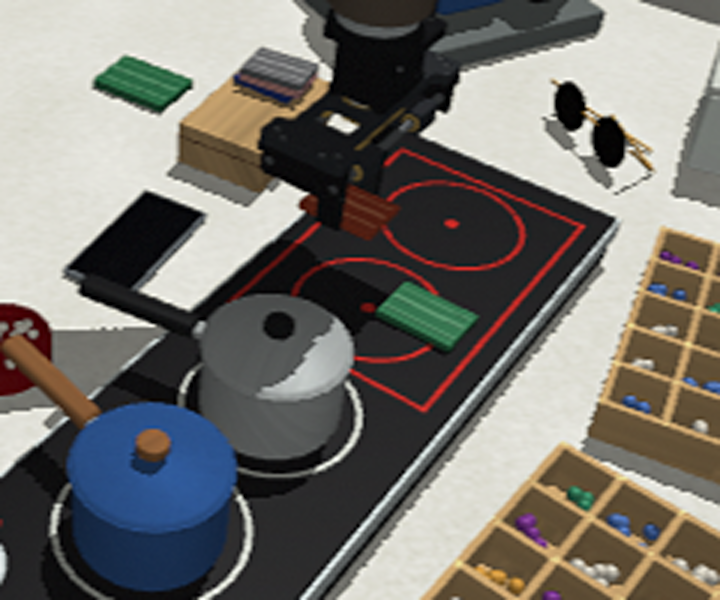

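Call:
carry_out:
  increments:
    - [4.5,0,0,-2,0,0,0]
    - [4.5,0,0,-2,0,0,0]
    - [4.5,0,0,-1.8,0,0,0]
    - [4.5,0,0,-0.9,0,0,0]
    - [4.5,0,0,-0.4,0,0,0]
    - [4.5,0,0,-0.3,0,0,0]
    - [4.5,0,0,0,0,0,0]

```text
time_s: 24.2
tool_pos: [0.5621, 0.0903, 0.054]
eef_rot: [[1.0, -0.029, 0.001], [-0.029, -1.0, 0.0], [0.001, -0.0, -1.0]]
force: [-0.3, -0.5, -0.4]
width: 0.563
```

Call:
carry_out:
  increments:
    - [4.5,0,0,-0.1,0,0,0]
    - [5.3,0,0,0,0,0,0]
    - [6,0,0,0,0,0,0]
    - [6.2,0,0,0,0,0,0]
    - [6.6,0,0,2,0,0,0]
    - [6.6,0,0,3,0,0,0]
    - [6.6,-1,1.4,3,0,0,2]
    - [6.6,-2.5,3,1,0,0,2]
    - [6.6,-3,3.5,0,0,0,2]
    - [6.6,-3,3.5,0,0,0,1.7]

```text
time_s: 25.2
tool_pos: [0.4664, 0.205, 0.1434]
eef_rot: [[0.995, 0.104, 0.002], [0.104, -0.995, 0.001], [0.002, -0.001, -1.0]]
force: [1.1, 0.5, 0.5]
width: 0.755
```

Call:
carry_out:
  increments:
    - [6.6,-3,3.5,0,0,0,0]
    - [6.6,-3,3.2,0,0,0,0]
    - [6.6,-3,3,0,0,0,0]
    - [6.6,-1.7,1.8,0,0,0,0]
    - [6.6,-0.6,0.5,0,0,0,0]
    - [6.6,0,0,0,0,0,0]

```text
time_s: 25.8
tool_pos: [0.3535, 0.3245, 0.1428]
eef_rot: [[0.994, 0.106, 0.0], [0.106, -0.994, 0.0], [0.0, -0.0, -1.0]]
force: [-0.3, -0.0, -0.7]
width: 0.758
```

Run:
```python
from h import *
d=snap('scene','scene16'); cv2.imwrite('pics/scene16c.png',cv2.resize(d['img'][120:320,220:460],None,fx=3,fy=3,interpolation=cv2.INTER_CUBIC))
d=snap('wrist','wrist16')
s=r.sense();print(s['tool_pos'],s['force'],s['width'])
```

```text
[0.35434713 0.3235247  0.14257189] [ 0.24798032 -0.10070617 -0.73153216] 0.7591392405785269
```

View pics/scene16c.png

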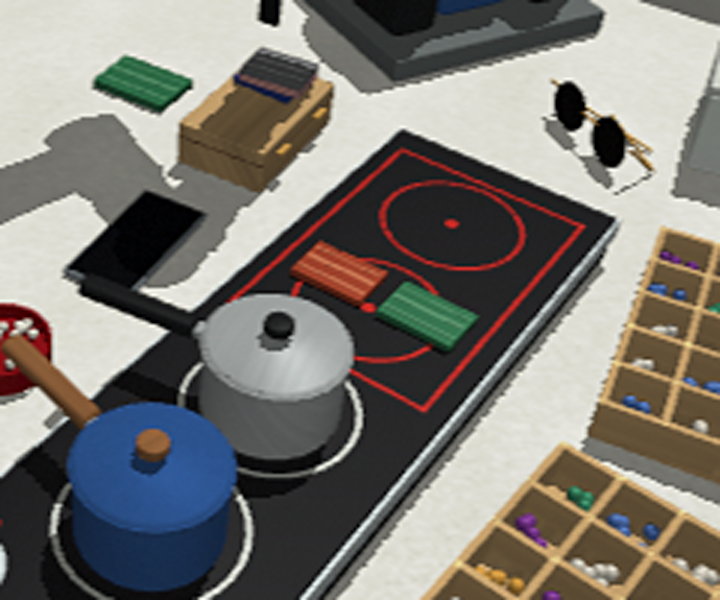

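View pics/wrist16.png

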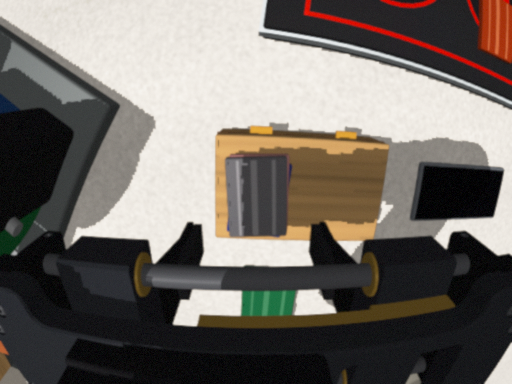

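Both slabs lie flat in the field. Grey is centred at wrist u≈257. I descend to z 0.068.

Call:
carry_out:
  increments:
    - [6.6,0,0,-2,0,0,0]
    - [6.6,0,0,-2,0,0,0]
    - [6.6,0,0,-1.6,0,0,0]
    - [6.6,0,0,-1,0,0,0]
    - [6.6,0,0,-0.6,0,0,0]
    - [6.6,0,0,-0.3,0,0,0]
    - [6.6,0,0,0,0,0,0]

```text
time_s: 26.6
tool_pos: [0.3543, 0.3239, 0.0676]
eef_rot: [[0.995, 0.104, 0.0], [0.104, -0.995, 0.0], [0.0, 0.0, -1.0]]
force: [-0.3, -0.2, -0.6]
width: 0.76
```

Call:
carry_out:
  increments:
    - [5.5,0,0,0,0,0,0]
    - [5.2,0,0,0,0,0,0]
    - [4.9,0,0,0,0,0,0]
    - [4.6,0,0,0,0,0,0]
    - [4.5,0,0,0,0,0,0]
    - [4.5,0,0,0,0,0,0]
    - [4.5,0,0,0,0,0,0]

```text
time_s: 27.3
tool_pos: [0.354, 0.3241, 0.0679]
eef_rot: [[0.994, 0.105, 0.0], [0.105, -0.994, 0.0], [0.0, -0.0, -1.0]]
force: [-1.7, -0.5, 4.8]
width: 0.568
```

Call:
carry_out:
  increments:
    - [4.5,0,0,0.5,0,0,0]
    - [4.5,0,0,1.5,0,0,0]
    - [4.5,0,0,2,0,0,0]
    - [4.5,1,-0.5,2,0,0,0]
    - [4.5,2,-1,0,0,0,0]
    - [4.5,2.6,-1.3,0,0,0,-2]
    - [4.5,3,-1.5,0,0,0,-2]
    - [4.5,3,-1.5,0,0,0,-2]
    - [4.5,3,-1.5,0,0,0,-1.7]
    - [4.5,3,-1.5,0,0,0,0]

```text
time_s: 28.3
tool_pos: [0.531, 0.2353, 0.1272]
eef_rot: [[1.0, -0.03, -0.0], [-0.03, -1.0, 0.0], [-0.0, -0.0, -1.0]]
force: [-0.3, 0.7, -1.2]
width: 0.569
```

Call:
carry_out:
  increments:
    - [4.5,3,-1.5,0,0,0,0]
    - [4.5,3,-1.5,0,0,0,0]
    - [4.5,3,-1.5,0,0,0,0]
    - [4.5,2,-1,0,0,0,0]
    - [4.5,0.8,-0.3,0,0,0,0]
    - [4.5,0.2,-0.1,0,0,0,0]
    - [4.5,0,0,0,0,0,0]

```text
time_s: 29.0
tool_pos: [0.6493, 0.1773, 0.1271]
eef_rot: [[1.0, -0.03, -0.001], [-0.03, -1.0, -0.0], [-0.001, 0.0, -1.0]]
force: [0.3, 0.4, -1.2]
width: 0.567
```

Run:
```python
from h import *
d=snap('scene','scene17'); cv2.imwrite('pics/scene17c.png',cv2.resize(d['img'][120:320,220:460],None,fx=3,fy=3,interpolation=cv2.INTER_CUBIC))
s=r.sense();print(s['tool_pos'],s['force'],s['width'])
```

```text
[0.64911272 0.17748488 0.12736919] [-0.06511866  0.63947506 -0.27144492] 0.5655414896734043
```

View pics/scene17c.png

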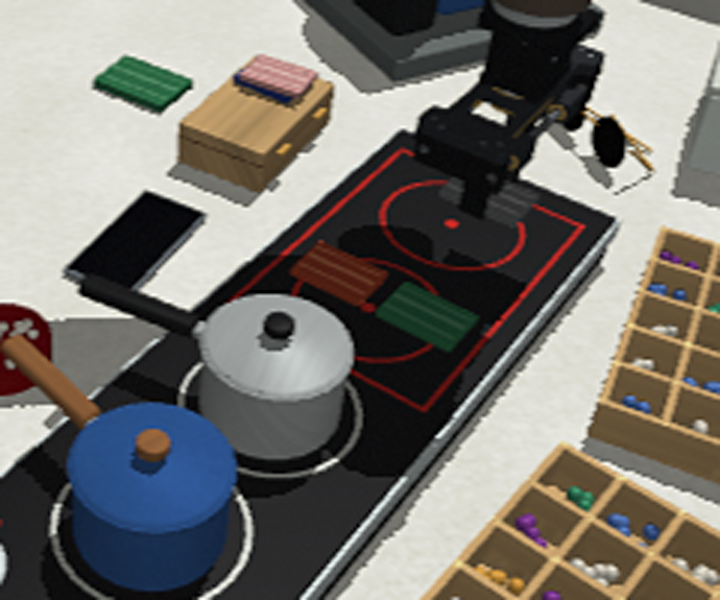

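Grey is held, and the pink slab is now on top of its stack. I lower grey to 0.053.

Call:
carry_out:
  increments:
    - [4.5,0,0,-2,0,0,0]
    - [4.5,0,0,-2,0,0,0]
    - [4.5,0,0,-1.8,0,0,0]
    - [4.5,0,0,-0.9,0,0,0]
    - [4.5,0,0,-0.4,0,0,0]
    - [4.5,0,0,-0.3,0,0,0]
    - [4.5,0,0,-0.1,0,0,0]
    - [4.5,0,0,0,0,0,0]

```text
time_s: 29.85
tool_pos: [0.6503, 0.1772, 0.0533]
eef_rot: [[1.0, -0.03, 0.001], [-0.03, -1.0, 0.001], [0.001, -0.001, -1.0]]
force: [0.8, 0.2, -0.8]
width: 0.571
```

Call:
carry_out:
  increments:
    - [5,0,0,0,0,0,0]
    - [5.5,0,0,0,0,0,0]
    - [6,0,0,0,0,0,0]
    - [6.2,0,0,0,0,0,0]
    - [6.6,0,0,2,0,0,0]
    - [6.6,0,0,3,0,0,0]
    - [6.6,-1.5,0.8,3,0,0,2]
    - [6.6,-3,1.5,1,0,0,2]
    - [6.6,-3,1.5,0,0,0,2]
    - [6.6,-4,2,0,0,0,1.7]

```text
time_s: 30.85
tool_pos: [0.5349, 0.2353, 0.1433]
eef_rot: [[0.995, 0.104, 0.002], [0.104, -0.995, 0.001], [0.002, -0.001, -1.0]]
force: [-0.8, 1.3, -0.1]
width: 0.759
```

Run:
```python
from h import *
d=snap('scene','scene18'); cv2.imwrite('pics/scene18c.png',cv2.resize(d['img'][120:320,220:460],None,fx=3,fy=3,interpolation=cv2.INTER_CUBIC))
d=snap('side','side18');cv2.imwrite('pics/side18c.png',cv2.resize(d['img'][234:384,100:300],None,fx=4,fy=4,interpolation=cv2.INTER_CUBIC))
s=r.sense();print(s['tool_pos'],s['force'],s['width'])
```

```text
[0.53113752 0.23625252 0.14312006] [ 1.00157494 -0.48549017  0.37727374] 0.7588029928393134
```

View pics/scene18c.png

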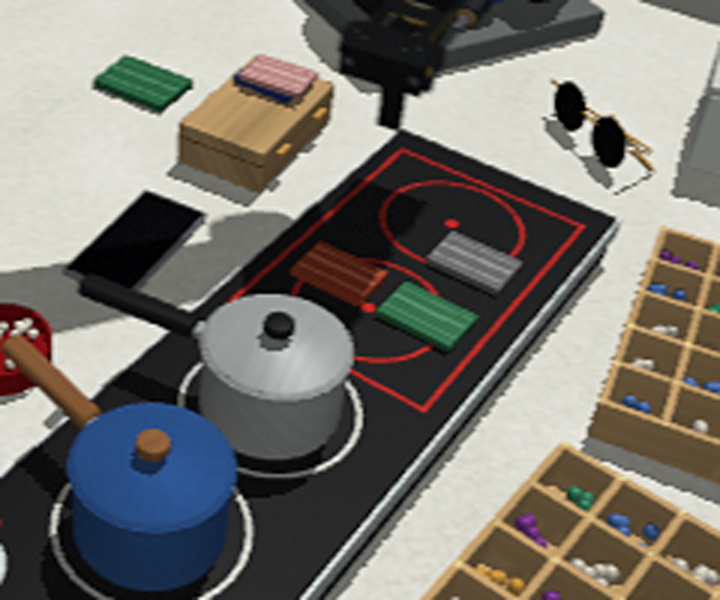

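View pics/side18c.png

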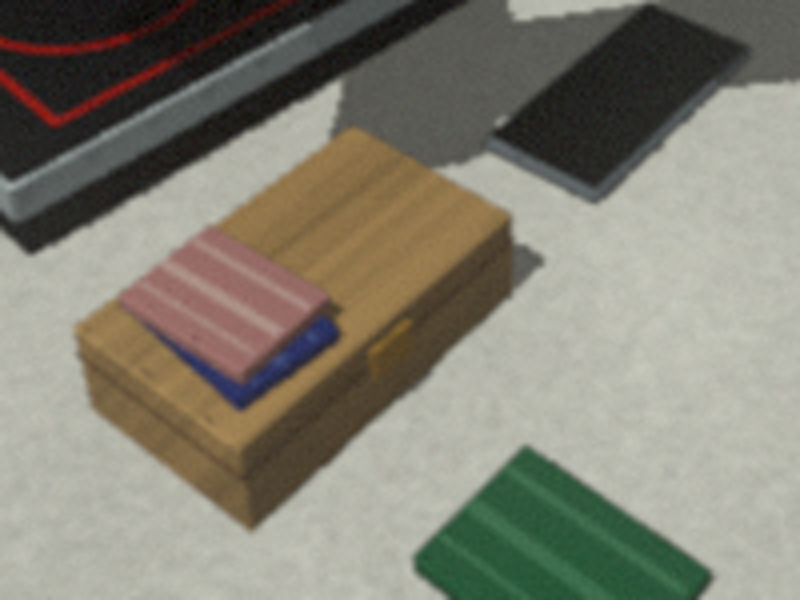

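Run:
```python
from h import *
D=r.get_image('side')
rect(D,[(205,228),(330,300),(245,380),(120,298)],100,234,4,.066)
s=r.sense();print(s['tool_pos'])
```

```text
c [0.353  0.3217] wh [72.6 48.5] yaw [6.5 5.5]
[0.53329968 0.23597191 0.14336055]
```

Call:
carry_out:
  increments:
    - [6.6,-3,1.4,0,0,0,0]
    - [6.6,-3,1.5,0,0,0,0]
    - [6.6,-3,1.5,0,0,0,0]
    - [6.6,-3,1.5,0,0,0,0]
    - [6.6,-3,1.4,0,0,0,0]
    - [6.6,-2,1,0,0,0,0]
    - [6.6,-1,0.4,0,0,0,0]
    - [6.6,0,0,0,0,0,0]

```text
time_s: 31.8
tool_pos: [0.3549, 0.3225, 0.1428]
eef_rot: [[0.994, 0.106, 0.0], [0.106, -0.994, 0.001], [0.001, -0.0, -1.0]]
force: [0.2, 0.2, 0.5]
width: 0.763
```

Run:
```python
from h import *
d=snap('wrist','wrist19')
s=r.sense();print(s['tool_pos'],s['force'],s['width'])
```

```text
[0.35551398 0.32225517 0.14276166] [ 0.9911761  -0.02397371  0.22628011] 0.760071180421323
```

View pics/wrist19.png

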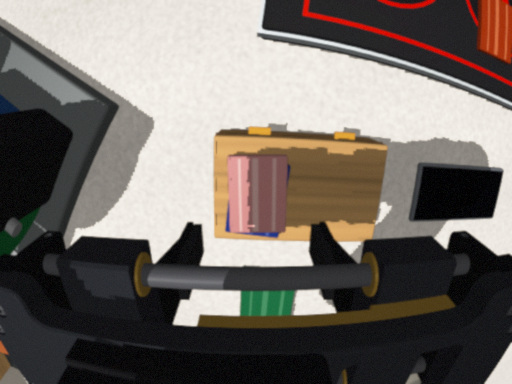

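Pink is centred at wrist u≈258. I descend to 0.060 and grip.

Call:
carry_out:
  increments:
    - [6.6,0,0,-2,0,0,0]
    - [6.6,0,0,-2,0,0,0]
    - [6.6,0,0,-1.8,0,0,0]
    - [6.6,0,0,-1.2,0,0,0]
    - [6.6,0,0,-0.9,0,0,0]
    - [6.6,0,0,-0.35,0,0,0]
    - [6.6,0,0,0,0,0,0]

```text
time_s: 32.55
tool_pos: [0.3555, 0.3218, 0.0597]
eef_rot: [[0.995, 0.104, -0.0], [0.104, -0.995, -0.001], [-0.0, 0.001, -1.0]]
force: [-0.1, -0.1, 0.0]
width: 0.763
```

Call:
carry_out:
  increments:
    - [5.5,0,0,0,0,0,0]
    - [5.2,0,0,0,0,0,0]
    - [4.9,0,0,0,0,0,0]
    - [4.6,0,0,0,0,0,0]
    - [4.5,0,0,0,0,0,0]
    - [4.5,0,0,0,0,0,0]
    - [4.5,0,0,0,0,0,0]

```text
time_s: 33.25
tool_pos: [0.355, 0.3222, 0.0605]
eef_rot: [[0.994, 0.105, 0.0], [0.105, -0.994, 0.0], [0.0, -0.0, -1.0]]
force: [-2.3, -1.1, 4.5]
width: 0.569
```

Call:
carry_out:
  increments:
    - [4.5,0,0,0.5,0,0,0]
    - [4.5,0,0,1.5,0,0,0]
    - [4.5,0,0,2,0,0,0]
    - [4.5,1,-0.7,2,0,0,0]
    - [4.5,2,-1.4,1,0,0,0]
    - [4.5,2.5,-1.7,0,0,0,-2]
    - [4.5,2.5,-1.7,0,0,0,-2]
    - [4.5,2.5,-1.7,0,0,0,-2]
    - [4.5,2.5,-1.7,0,0,0,-1.7]
    - [4.5,2.5,-1.7,0,0,0,0]

```text
time_s: 34.25
tool_pos: [0.5107, 0.2152, 0.1297]
eef_rot: [[1.0, -0.03, -0.001], [-0.03, -1.0, -0.0], [-0.001, 0.0, -1.0]]
force: [-0.0, 0.7, -0.6]
width: 0.571
```

Call:
carry_out:
  increments:
    - [4.5,2.5,-1.7,0,0,0,0]
    - [4.5,1.7,-1.3,0,0,0,0]
    - [4.5,0.8,-0.6,0,0,0,0]
    - [4.5,0.3,-0.2,0,0,0,0]
    - [4.5,0,0,0,0,0,0]

```text
time_s: 34.75
tool_pos: [0.5626, 0.1781, 0.1298]
eef_rot: [[1.0, -0.03, -0.001], [-0.03, -1.0, -0.0], [-0.001, 0.0, -1.0]]
force: [-0.2, 0.1, -1.2]
width: 0.565
```

Run:
```python
from h import *
d=snap('scene','scene20'); cv2.imwrite('pics/scene20c.png',cv2.resize(d['img'][120:320,220:460],None,fx=3,fy=3,interpolation=cv2.INTER_CUBIC))
s=r.sense();print(s['tool_pos'],s['force'],s['width'])
```

```text
[0.56233988 0.17834723 0.12988864] [-0.29637329  1.11090685 -0.78270403] 0.5637465744257008
```

View pics/scene20c.png

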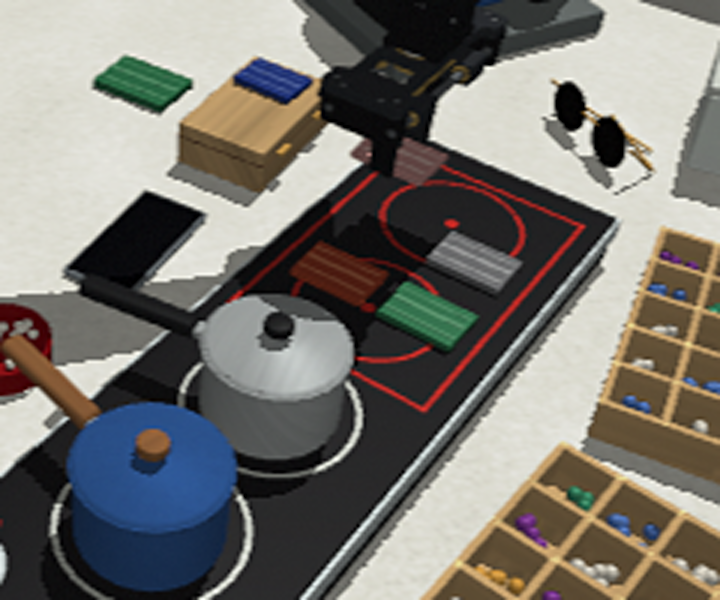

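Pink is held. I lower 7.7 cm and release, then head towards the blue slab.

Call:
carry_out:
  increments:
    - [4.5,0,0,-2,0,0,0]
    - [4.5,0,0,-2,0,0,0]
    - [4.5,0,0,-1.8,0,0,0]
    - [4.5,0,0,-0.9,0,0,0]
    - [4.5,0,0,-0.5,0,0,0]
    - [4.5,0,0,-0.4,0,0,0]
    - [4.5,0,0,-0.1,0,0,0]
    - [4.5,0,0,0,0,0,0]

```text
time_s: 35.6
tool_pos: [0.5633, 0.1783, 0.0536]
eef_rot: [[1.0, -0.029, 0.001], [-0.029, -1.0, 0.0], [0.001, -0.0, -1.0]]
force: [0.4, -0.6, -0.9]
width: 0.568
```

Call:
carry_out:
  increments:
    - [5,0,0,0,0,0,0]
    - [5.5,0,0,0,0,0,0]
    - [6,0,0,0,0,0,0]
    - [6.2,0,0,0,0,0,0]
    - [6.6,0,0,2,0,0,0]
    - [6.6,0,0,3,0,0,0]
    - [6.6,-1.5,1,3,0,0,2]
    - [6.6,-3,2,1,0,0,2]
    - [6.6,-3,2,0,0,0,2]
    - [6.6,-3,2,0,0,0,1.7]

```text
time_s: 36.6
tool_pos: [0.4572, 0.2487, 0.1438]
eef_rot: [[0.994, 0.105, 0.001], [0.105, -0.994, 0.001], [0.001, -0.001, -1.0]]
force: [0.1, 0.3, 0.1]
width: 0.761
```

Run:
```python
from h import *
d=snap('scene','scene21'); cv2.imwrite('pics/scene21c.png',cv2.resize(d['img'][120:320,220:460],None,fx=3,fy=3,interpolation=cv2.INTER_CUBIC))
d=snap('side','side21');cv2.imwrite('pics/side21c.png',cv2.resize(d['img'][234:384,100:300],None,fx=4,fy=4,interpolation=cv2.INTER_CUBIC))
s=r.sense();print(s['tool_pos'],s['force'],s['width'])
```

```text
[0.45536817 0.24938505 0.14363031] [0.62709411 0.07139154 0.45286975] 0.7575240993312532
```

View pics/scene21c.png

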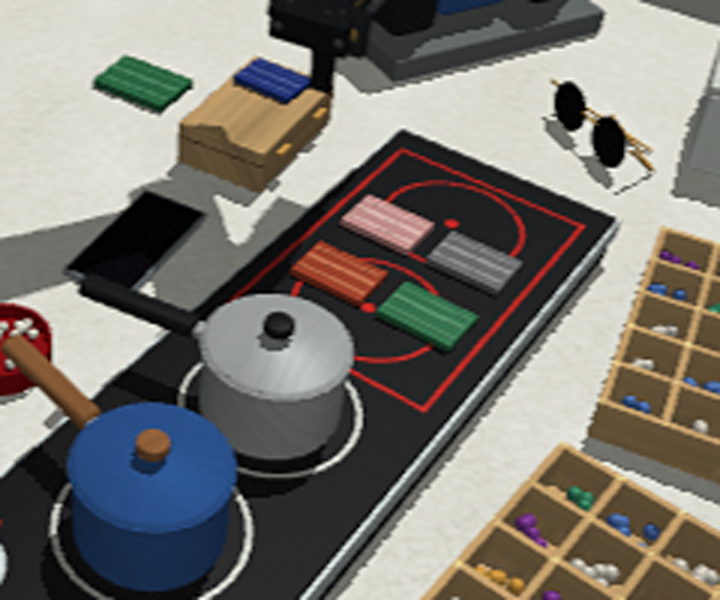

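View pics/side21c.png

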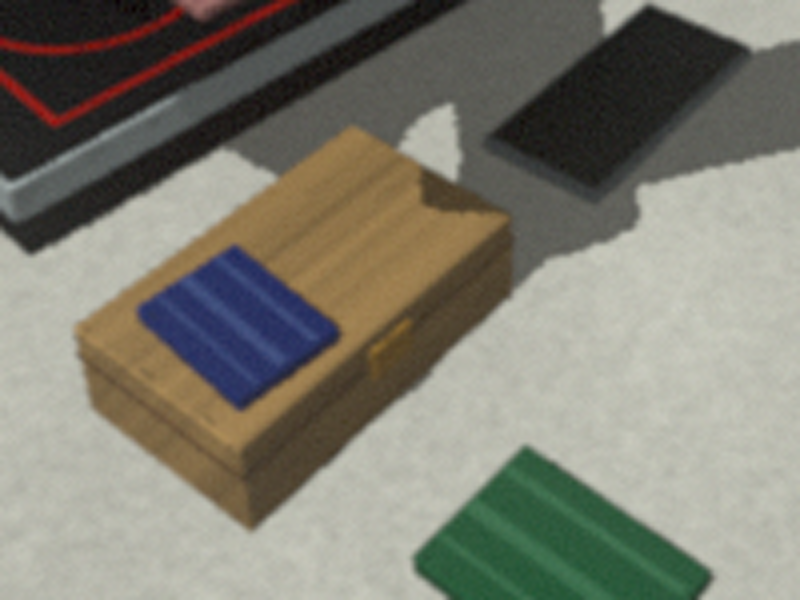

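Run:
```python
from h import *
D=r.get_image('side')
rect(D,[(236,245),(340,326),(242,402),(138,312)],100,234,4,.058)
s=r.sense();print(s['tool_pos'])
```

```text
c [0.347  0.3203] wh [49.6 68.9] yaw [-0.6 -0.6]
[0.45680191 0.24896951 0.14367321]
```

Call:
carry_out:
  increments:
    - [6.6,-2,1.3,0,0,0,-2.2]
    - [6.6,-2.5,1.6,0,0,0,-2.2]
    - [6.6,-2.5,1.7,0,0,0,-2.2]
    - [6.6,-2.2,1.5,0,0,0,0]
    - [6.6,-1.2,0.8,0,0,0,0]
    - [6.6,-0.4,0.3,0,0,0,0]
    - [6.6,0,0,0,0,0,0]

```text
time_s: 37.45
tool_pos: [0.3503, 0.3202, 0.1431]
eef_rot: [[1.0, -0.01, 0.0], [-0.01, -1.0, 0.0], [0.0, -0.0, -1.0]]
force: [0.0, 0.2, -0.8]
width: 0.76
```

Run:
```python
from h import *
d=snap('wrist','wrist22')
s=r.sense();print(s['tool_pos'],s['force'],s['width'])
```

```text
[0.3505556  0.31990018 0.14303952] [-0.13244721  0.08625568  0.78305204] 0.7598355790756725
```

View pics/wrist22.png

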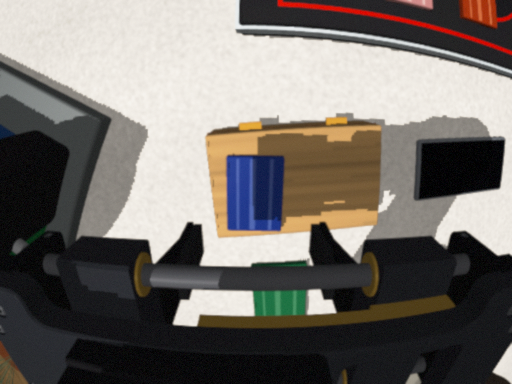

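Blue is centred at wrist u≈255 and square to the jaws. I descend to 0.053 and grip.

Call:
carry_out:
  increments:
    - [6.6,0,0,-2,0,0,0]
    - [6.6,0,0,-2,0,0,0]
    - [6.6,0,0,-2,0,0,0]
    - [6.6,0,0,-1.5,0,0,0]
    - [6.6,0,0,-0.9,0,0,0]
    - [6.6,0,0,-0.4,0,0,0]
    - [6.6,0,0,-0.2,0,0,0]
    - [6.6,0,0,0,0,0,0]

```text
time_s: 38.3
tool_pos: [0.3504, 0.3202, 0.0533]
eef_rot: [[1.0, -0.011, 0.0], [-0.011, -1.0, 0.001], [0.0, -0.001, -1.0]]
force: [-0.3, 0.8, 0.2]
width: 0.758
```

Call:
carry_out:
  increments:
    - [5.5,0,0,0,0,0,0]
    - [5.2,0,0,0,0,0,0]
    - [4.9,0,0,0,0,0,0]
    - [4.6,0,0,0,0,0,0]
    - [4.5,0,0,0,0,0,0]
    - [4.5,0,0,0,0,0,0]
    - [4.5,0,0,0,0,0,0]

```text
time_s: 39.0
tool_pos: [0.3502, 0.3205, 0.0535]
eef_rot: [[1.0, -0.01, 0.001], [-0.01, -1.0, 0.001], [0.001, -0.001, -1.0]]
force: [-1.3, 0.0, 4.1]
width: 0.563
```

Call:
carry_out:
  increments:
    - [4.5,0,0,0.5,0,0,0]
    - [4.5,0,0,1.5,0,0,0]
    - [4.5,0,0,2,0,0,0]
    - [4.5,1,-0.3,2,0,0,0]
    - [4.5,2,-0.5,1.5,0,0,0]
    - [4.5,2.5,-0.6,0,0,0,-1]
    - [4.5,3,-0.7,0,0,0,0]
    - [4.5,3,-0.7,0,0,0,0]
    - [4.5,3,-0.7,0,0,0,0]
    - [4.5,3,-0.7,0,0,0,0]

```text
time_s: 40.0
tool_pos: [0.5255, 0.277, 0.1275]
eef_rot: [[1.0, -0.028, -0.002], [-0.028, -1.0, -0.001], [-0.002, 0.001, -1.0]]
force: [0.5, 0.4, -0.5]
width: 0.569
```

Call:
carry_out:
  increments:
    - [4.5,3,-0.8,0,0,0,0]
    - [4.5,2.5,-0.7,0,0,0,0]
    - [4.5,1.4,-0.4,0,0,0,0]
    - [4.5,0.6,-0.1,0,0,0,0]
    - [4.5,0,0,0,0,0,0]

```text
time_s: 40.5
tool_pos: [0.5999, 0.2574, 0.1272]
eef_rot: [[1.0, -0.029, -0.002], [-0.029, -1.0, -0.001], [-0.002, 0.001, -1.0]]
force: [-0.1, 0.7, -1.6]
width: 0.566
```

Run:
```python
from h import *
d=snap('scene','scene23'); cv2.imwrite('pics/scene23c.png',cv2.resize(d['img'][120:320,220:460],None,fx=3,fy=3,interpolation=cv2.INTER_CUBIC))
s=r.sense();print(s['tool_pos'],s['force'],s['width'])
```

```text
[0.59929489 0.25772939 0.12742451] [ 0.15111798  0.00229337 -1.54842156] 0.5658008346452068
```

View pics/scene23c.png

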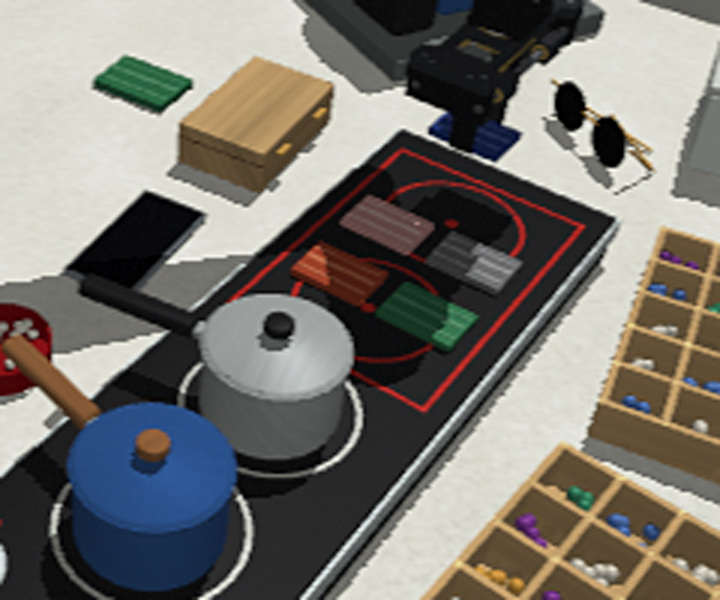

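Call:
carry_out:
  increments:
    - [4.5,0,0,-2,0,0,0]
    - [4.5,0,0,-2,0,0,0]
    - [4.5,0,0,-1.7,0,0,0]
    - [4.5,0,0,-0.9,0,0,0]
    - [4.5,0,0,-0.5,0,0,0]
    - [4.5,0,0,-0.2,0,0,0]
    - [4.5,0,0,-0.1,0,0,0]
    - [4.5,0,0,0,0,0,0]

```text
time_s: 41.35
tool_pos: [0.6003, 0.2583, 0.0548]
eef_rot: [[1.0, -0.028, 0.001], [-0.028, -1.0, 0.001], [0.001, -0.001, -1.0]]
force: [0.5, 0.1, 0.4]
width: 0.563
```

Call:
carry_out:
  increments:
    - [5,0,0,0,0,0,0]
    - [5.4,0,0,0,0,0,0]
    - [5.7,0,0,0,0,0,0]
    - [5.7,0,0,0,0,0,0]
    - [5.7,0,0,2,0,0,0]
    - [5.7,0,0,3,0,0,0]
    - [5.7,-2,-0.5,4,0,0,0]
    - [5.7,-4,-2,4,0,0,0]
    - [5.7,-4,-4,2,0,0,0]
    - [5.7,-2,-4,0,0,0,0]

```text
time_s: 42.35
tool_pos: [0.493, 0.1635, 0.1974]
eef_rot: [[1.0, -0.025, 0.006], [-0.025, -1.0, 0.004], [0.006, -0.004, -1.0]]
force: [0.9, -0.0, 0.3]
width: 0.654
```

Run:
```python
from h import *
d=snap('scene','scene24'); cv2.imwrite('pics/scene24c.png',cv2.resize(d['img'][120:320,180:460],None,fx=2.8,fy=2.8,interpolation=cv2.INTER_CUBIC))
d=snap('side','side24'); cv2.imwrite('pics/side24c.png',cv2.resize(d['img'][110:290,40:340],None,fx=2.6,fy=2.6,interpolation=cv2.INTER_CUBIC))
s=r.sense();print(s['tool_pos'],s['force'],s['width'])
```

```text
[0.49018849 0.1596187  0.19530862] [0.13687742 1.22363307 0.082876  ] 0.6528454628304101
```

View pics/scene24c.png

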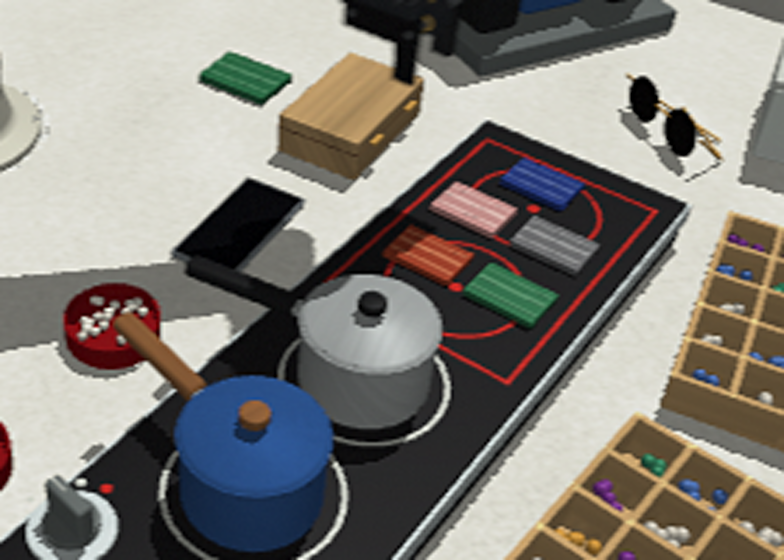

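View pics/side24c.png

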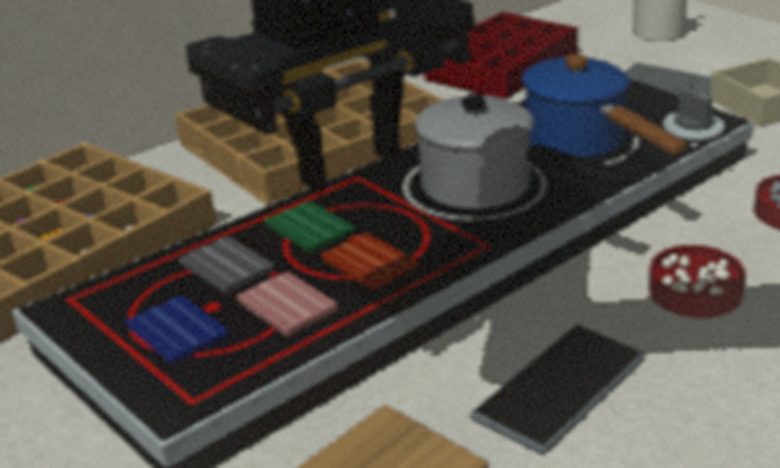

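All five slabs lie apart in the field and the pots look centred. I check the numbers and the dial's pose.

Run:
```python
from h import *
S=r.get_image('scene')
th=.031; R=np.array([[np.cos(th),-np.sin(th)],[np.sin(th),np.cos(th)]])
for n,x,y in [('blue',544,182),('pink',473,208),('grey',555,243),('red',428,254),('green',511,294)]:
    p=cast(S,180+x/2.8,120+y/2.8,.058); q=pt(S,180+x/2.8,120+y/2.8); print(n,p.round(4),'z',q[2].round(3),'field',(R@(p[:2]-[.6074,.1444])).round(3))
for n,x,y in [('steel',372,296),('bluepot',254,408)]: print(n,cast(S,180+x/2.8,120+y/2.8,.144))
cv2.imwrite('pics/dial24.png',cv2.resize(S['img'][260:340,160:260],None,fx=6,fy=6,interpolation=cv2.INTER_CUBIC))
D=r.get_image('side'); cv2.imwrite('pics/dial24s.png',cv2.resize(D['img'][120:190,270:360],None,fx=6,fy=6,interpolation=cv2.INTER_CUBIC))
```

```text
blue [0.6033 0.2569 0.058 ] z 0.059 field [-0.008  0.112]
pink [0.5668 0.1749 0.058 ] z 0.059 field [-0.042  0.029]
grey [0.6537 0.1757 0.058 ] z 0.058 field [0.045 0.033]
red [0.5665 0.0872 0.058 ] z 0.057 field [-0.039 -0.058]
green [0.6533 0.0854 0.058 ] z 0.058 field [ 0.048 -0.058]
steel [ 0.59870693 -0.07766101  0.144     ]
bluepot [ 0.59441699 -0.22984483  0.144     ]
```

View pics/dial24.png

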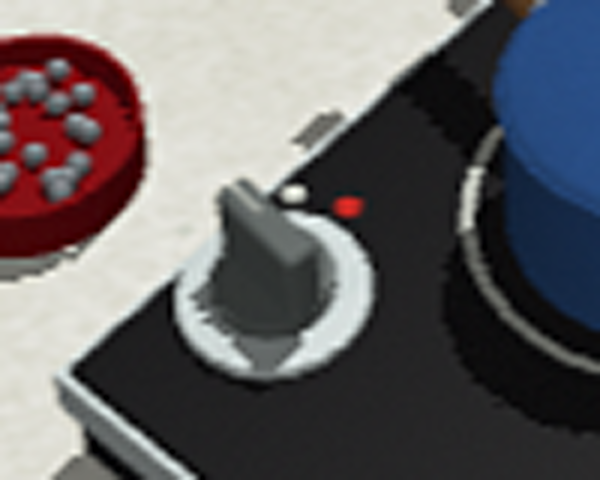

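View pics/dial24s.png

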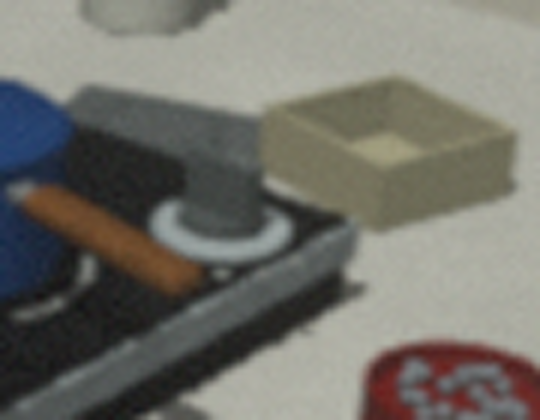

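Run:
```python
from h import *
S=r.get_image('scene');D=r.get_image('side')
f=lambda x,y:(160+x/6,260+y/6)
for n,x,y in [('nL',222,192),('nR',242,180),('fR',318,245),('fL',288,268)]: print(n,cast(S,*f(x,y),.094).round(4),pt(S,*f(x,y)).round(3))
for z in (.05,.056,.064): print(z,cast(S,*f(276,292),z))
g=lambda x,y:(270+x/6,120+y/6)
for z in (.05,.056,.064): print('side',z,cast(D,*g(221,229),z))
print(cast(D,*g(187,150),.094),cast(D,*g(262,165),.094))
# depth points near the bar top
T=np.array(S['T']); v,u=np.mgrid[0:384,0:512]; z=S['depth']
P=np.stack([(u-S['cx'])/S['fx']*z,-(v-S['cy'])/S['fy']*z,-z],-1)@T[:3,:3].T+T[:3,3]
m=(P[...,0]>.46)&(P[...,0]<.58)&(P[...,1]>-.4)&(P[...,1]<-.3)&(P[...,2]>.088)&(P[...,2]<.099)
q=P[m];print(len(q),q.mean(0),cv2.minAreaRect((q[:,:2]*1000).astype(np.float32)))
```

```text
nL [ 0.4929 -0.3418  0.094 ] [ 0.494 -0.342  0.095]
nR [ 0.4947 -0.334   0.094 ] [ 0.495 -0.334  0.094]
fR [ 0.5332 -0.3381  0.094 ] [ 0.516 -0.322  0.063]
fL [ 0.5317 -0.351   0.094 ] [ 0.531 -0.35   0.092]
0.05 [ 0.51059013 -0.33867421  0.05      ]
0.056 [ 0.51392352 -0.34162566  0.056     ]
0.064 [ 0.51836803 -0.34556093  0.064     ]
side 0.05 [ 0.51408275 -0.35126591  0.05      ]
side 0.056 [ 0.50719276 -0.34017706  0.056     ]
side 0.064 [ 0.49800611 -0.32539194  0.064     ]
[ 0.52663602 -0.33410029  0.094     ] [ 0.48972049 -0.34359766  0.094     ]
138 [ 0.51402211 -0.34201399  0.09339517] ((512.0689697265625, -340.79248046875), (14.078091621398926, 43.03606033325195), 80.12230682373047)
```

Dial bar: centre (0.512,-0.341), 43x14 mm, at z 0.094 and about -10° in world, which is about 0.14 rad of joint. I go above it.

Call:
carry_out:
  increments:
    - [5,0.2,-2,1,0,0,-4]
    - [5,0.2,-4,0,0,0,-4.4]
    - [5,0.2,-4.5,0,0,0,0]
    - [5,0.2,-4.5,0,0,0,0]
    - [5,0.2,-4.5,0,0,0,0]
    - [5,0.2,-4.5,0,0,0,0]
    - [5,0.2,-4.5,0,0,0,0]
    - [5,0.2,-4.5,0,0,0,0]
    - [5,0.2,-4.5,0,0,0,0]
    - [5,0.2,-4.5,0,0,0,0]

```text
time_s: 43.65
tool_pos: [0.5144, -0.2587, 0.2032]
eef_rot: [[0.985, -0.173, -0.001], [-0.173, -0.985, 0.0], [-0.001, 0.0, -1.0]]
force: [0.9, 0.7, 0.6]
width: 0.575
```

Call:
carry_out:
  increments:
    - [5,0.2,-4,0,0,0,0]
    - [5,0,-2.5,0,0,0,0]
    - [5,0,-1,0,0,0,0]
    - [5,0,0,0,0,0,0]
    - [5,0,0,0,0,0,0]

```text
time_s: 44.15
tool_pos: [0.5157, -0.3312, 0.2034]
eef_rot: [[0.985, -0.173, -0.001], [-0.173, -0.985, 0.001], [-0.001, -0.0, -1.0]]
force: [-0.6, -0.4, -0.5]
width: 0.573
```

Run:
```python
from h import *
d=snap('wrist','wrist25'); snap('scene','scene25')
s=r.sense();print(s['tool_pos'],s['eef_rot'],s['joints'],s['width'])
```

```text
[ 0.51574331 -0.33070661  0.20407818] [[ 9.85115949e-01 -1.71891141e-01 -5.22537516e-05]
 [-1.71891130e-01 -9.85115938e-01  1.66946631e-04]
 [-8.01726504e-05 -1.55479833e-04 -9.99999985e-01]] [-1.75540071e+01  2.15903041e+01 -2.96721340e+00 -9.03370085e-03
 -6.54482222e+01  9.76599691e+01] 0.5723207489112554
```

View pics/wrist25.png

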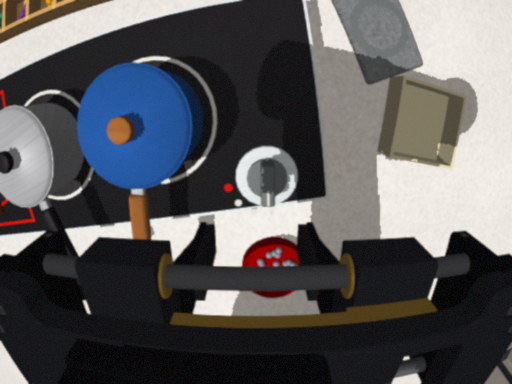

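View pics/scene25.png

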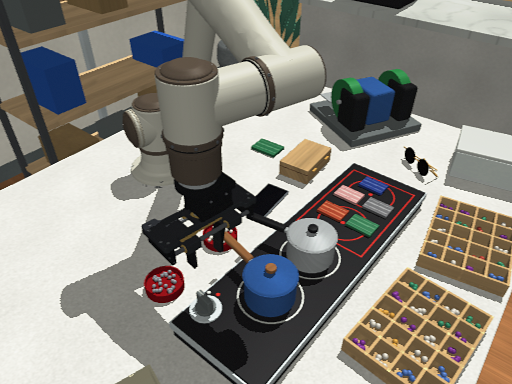

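Run:
```python
from h import *
d=r.get_image('wrist'); cv2.imwrite('pics/wrist26.png',cv2.resize(d['img'][130:220,210:330],None,fx=6,fy=6,interpolation=cv2.INTER_CUBIC))
for u,v,z in [(268,204,.094),(267,162,.094),(267,177,.064)]: print(cast(d,u,v,z,True))
```

```text
[ 0.49496457 -0.33780298  0.094     ]
[ 0.53680461 -0.34363169  0.094     ]
[ 0.51377435 -0.34090475  0.064     ]
```

View pics/wrist26.png

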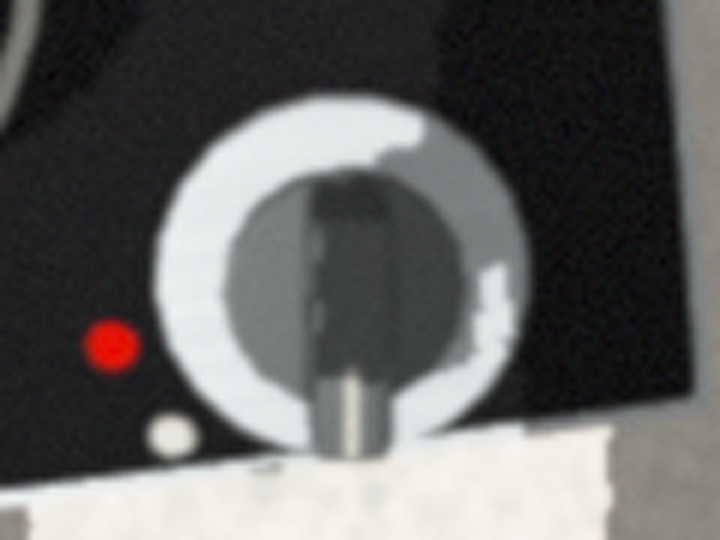

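The wrist view agrees, (0.514,-0.341), with the bar aligned to the jaws. I descend, grip and turn clockwise.

Call:
carry_out:
  increments:
    - [5,-0.2,-1,0,0,0,0]
    - [5,0,0,-2,0,0,0]
    - [5,0,0,-3,0,0,0]
    - [5,0,0,-3,0,0,0]
    - [5,0,0,-2,0,0,0]
    - [5,0,0,-1.5,0,0,0]
    - [5,0,0,-1,0,0,0]
    - [5,0,0,-0.5,0,0,0]
    - [5,0,0,0,0,0,0]

```text
time_s: 45.2
tool_pos: [0.5133, -0.342, 0.0739]
eef_rot: [[0.985, -0.173, -0.0], [-0.173, -0.985, 0.0], [-0.0, 0.0, -1.0]]
force: [0.8, -0.6, 0.1]
width: 0.581
```

Call:
carry_out:
  increments:
    - [3,0,0,0,0,0,0]
    - [2,0,0,0,0,0,0]
    - [1.6,0,0,0,0,0,0]
    - [1.3,0,0,0,0,0,0]
    - [1,0,0,0,0,0,0]
    - [1,0,0,0,0,0,0]
    - [1,0,0,0,0,0,0]
    - [1,0,0,0,0,0,0]

```text
time_s: 46.0
tool_pos: [0.5134, -0.3422, 0.0742]
eef_rot: [[0.985, -0.174, 0.0], [-0.174, -0.985, -0.0], [0.0, 0.0, -1.0]]
force: [-0.5, -1.2, 0.6]
width: 0.16
```

Gripped at 14 mm. Turning.

Call:
carry_out:
  increments:
    - [1,0,0,0,0,0,-4]
    - [1,0,0,0,0,0,-7]
    - [1,0,0,0,0,0,-7]
    - [1,0,0,0,0,0,-7]
    - [1,0,0,0,0,0,-7]
    - [1,0,0,0,0,0,-7]
    - [1,0,0,0,0,0,-7]
    - [1,0,0,0,0,0,-7]
    - [1,0,0,0,0,0,-7]
    - [1,0,0,0,0,0,-4]

```text
time_s: 47.0
tool_pos: [0.512, -0.3437, 0.0742]
eef_rot: [[0.272, -0.962, -0.002], [-0.962, -0.272, -0.002], [0.001, 0.003, -1.0]]
force: [-2.5, -7.1, 0.8]
width: 0.156
```

Run:
```python
from h import *
snap('scene','scene27')
s=r.sense();print(s['tool_pos'],s['force'],s['wrist_torque'],s['width'])
```

```text
[ 0.51195897 -0.34372216  0.0742433 ] [-3.24445593 -7.71095732  0.1220324 ] [-2.1055313   1.01917039 -0.04010563] 0.15675828272242043
```

View pics/scene27.png

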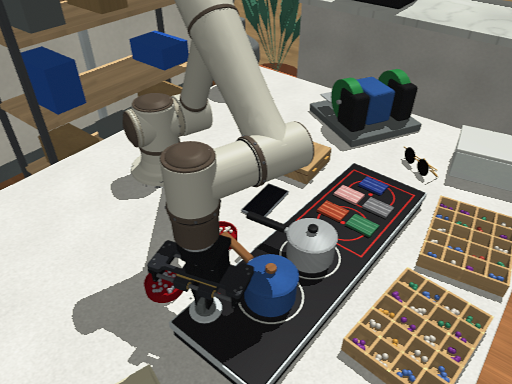

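Call:
carry_out:
  increments:
    - [1,0,0,0,0,0,-2]
    - [1,0,0,0,0,0,-2]
    - [1,0,0,0,0,0,-2]
    - [1,0,0,0,0,0,0]
    - [1,0,0,0,0,0,0]

```text
time_s: 47.55
tool_pos: [0.5117, -0.3437, 0.0742]
eef_rot: [[0.173, -0.985, -0.003], [-0.985, -0.173, -0.002], [0.001, 0.003, -1.0]]
force: [-3.9, -7.9, 1.1]
width: 0.16
```

Call:
carry_out:
  increments:
    - [2,0,0,0,0,0,0]
    - [3.5,0,0,0,0,0,0]
    - [5,0,0,0,0,0,0]
    - [5,0,0,0,0,0,0]
    - [5,0,0,2,0,0,0]
    - [5,0,0,3,0,0,0]
    - [5,0,0,4,0,0,0]
    - [5,-2,2,4,0,0,0]
    - [5,-4,4,0,0,0,0]
    - [5,-4,4,0,0,0,0]

```text
time_s: 48.55
tool_pos: [0.4225, -0.2504, 0.2051]
eef_rot: [[0.173, -0.985, 0.003], [-0.985, -0.173, -0.0], [0.001, -0.003, -1.0]]
force: [0.9, 2.5, 0.4]
width: 0.575
```

Run:
```python
from h import *
S=snap('scene','scene28'); cv2.imwrite('pics/scene28c.png',cv2.resize(S['img'][190:340,160:360],None,fx=4,fy=4,interpolation=cv2.INTER_CUBIC)); D=snap('side','side28')
T=np.array(S['T']); v,u=np.mgrid[0:384,0:512]; z=S['depth']
P=np.stack([(u-S['cx'])/S['fx']*z,-(v-S['cy'])/S['fy']*z,-z],-1)@T[:3,:3].T+T[:3,3]
m=(P[...,0]>.46)&(P[...,0]<.58)&(P[...,1]>-.4)&(P[...,1]<-.3)&(P[...,2]>.088)&(P[...,2]<.099)
q=P[m];print(len(q),q.mean(0),cv2.minAreaRect((q[:,:2]*1000).astype(np.float32)))
s=r.sense();print(s['tool_pos'],s['force'],s['width'],s['time_s'])
```

```text
138 [ 0.51372827 -0.34208725  0.0934288 ] ((512.5657348632812, -340.9972229003906), (14.163288116455078, 41.108436584472656), 8.483790397644043)
[ 0.41660661 -0.24760725  0.20345515] [0.34843494 0.07493258 0.676012  ] 0.5725085839611955 48.65
```

View pics/scene28c.png

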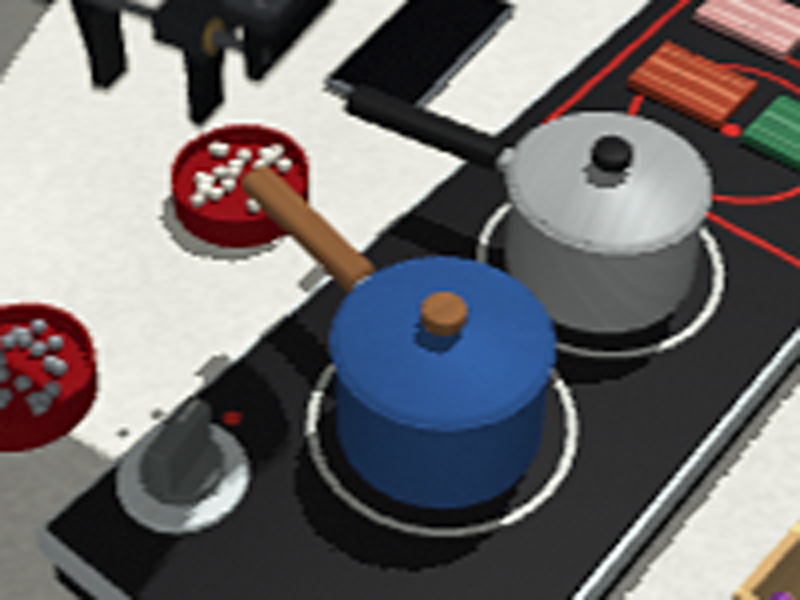

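View pics/scene28.png

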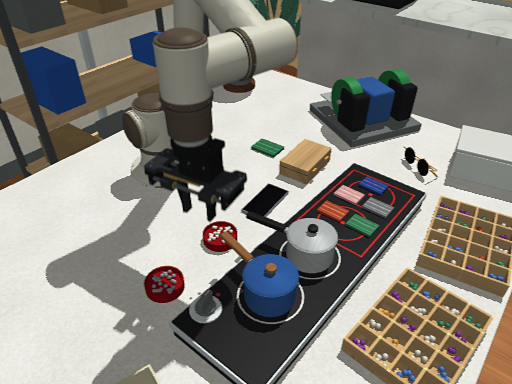

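View pics/side28.png

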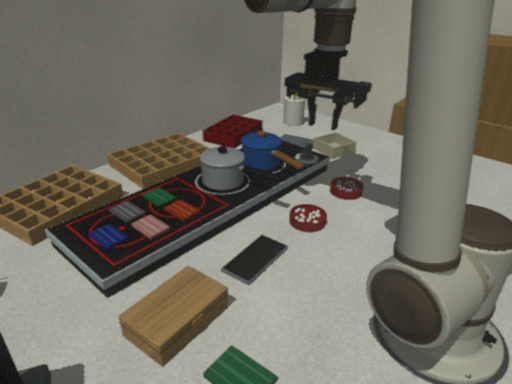

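The bar now lies at -81.5°, so the dial is at about 1.39 rad. The pots are unmoved. I let the arm settle and do a last check before handing in.

Call:
carry_out:
  increments:
    - [5,0,0,0,0,0,0]
    - [5,0,0,0,0,0,0]
    - [5,0,0,0,0,0,0]

```text
time_s: 48.95
tool_pos: [0.4237, -0.2518, 0.204]
eef_rot: [[0.173, -0.985, 0.0], [-0.985, -0.173, -0.0], [0.0, -0.0, -1.0]]
force: [-0.4, -0.0, 0.2]
width: 0.575
```

Run:
```python
from h import *
S=snap('scene','scene29')
a=cv2.imread('pics/scene28.png');print(np.abs(a[220:320,190:400].astype(int)-S['img'][220:320,190:400]).mean())
for n,u,v,c in [('steel',313,226.2,(.6005,-.0805)),('blue',270.7,266.2,(.595,-.2305))]:
    p=cast(S,u,v,.144); print(n,p,np.hypot(*(p[:2]-c)))
print(r.sense()['force']); print(r.sign_off())
```

```text
0.6803333333333333
steel [ 0.59979538 -0.07880975  0.144     ] 0.0018312346127184664
blue [ 0.59515598 -0.23089819  0.144     ] 0.0004276530612622593
[ 0.47092495  0.09160788 -0.33527589]
the job is handed in; nothing more can be done
None
```

I finished the job and handed it in at about 49 s of the 210 s allowed. No verdict was reported, so what follows is from my own checks.

- **Pots:** I slid the blue pot to the outer white ring and the steel pot to the inner one, each by its handle. Each pot's centre measured within about 2 mm of its ring's centre, and neither was knocked aside.
- **Slabs:** There were five, as slab3 was absent. I laid red-brown, green, pink, grey and blue separately on the glass. Their tops measured 57 to 59 mm above the table, as expected for slabs flat on the glass. Their centres are at least 15 mm inside the allowed limits. I left the larger green look-alike on the table alone.
- **Dial:** It reads about 1.39 rad from its bar angle. While turning there was a steady side force of about 8 N, most likely from gripping 1 to 2 mm off its axis. It stopped after release.
- **Bystanders:** In the last pictures the dishes and phone look where they were at the start. I checked that by eye and did not measure it.

No final check failed. Along the way, the side and wrist views differed by about 5 mm in x on the stacked slabs, which did not matter because I gripped them across y. The red field and white rings are my own measurements from the images, good to 2 to 3 mm.

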